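Load and clamp milk samples in the shaker

TASK

Lift the clear hood off the sample tray and set it down on the blue mat, then stand every white-capped pot upright on the shaker's platform, in the row between its two padded bars; the red-capped pots stay in the tray. With all the white-capped pots in, turn the black T-handle clockwise until the red force tab has popped up out of its housing and every pot is held, but do not go on to the end stop. Put the hood back over the tray, and leave the other things on the bench alone.

Things in the scene. Friction and masses are not known exactly. Their poses are not given: they have to be found in the camera images.
- tray: Slate-grey sample tray fixed to the bench, 250 x 180 mm (its x by y). Origin: centre of its underside. Its floor is 6 mm up; a lip 4 mm thick stands 10 mm above the floor around a 220 x 150 mm (outside) rectangle, and outside the lip runs a 15 mm flat flange on which the hood stands.
- hood: Clear loose hood with blue edges and bar handle, 0.35 kg: an upturned open box 240 x 170 mm outside (x by y), 94 mm high, walls 4 mm. Origin: centre of its lower edge plane; z up. On the tray it stands on the flange around the lip with 6 mm play each side, centred, its long side along the tray's x (either way round), its origin 6 mm above the tray's.
- hood_grip (a point): Middle of the hood's handle, 128 mm above the hood's lower edge. The handle bar is 110 mm long along the hood's x, 14 mm wide (y) and 16 mm high, on two posts 90 mm apart, with 26 mm of free height between it and the hood's top.
- mat: Light blue flat mat fixed on the bench, 270 x 200 mm (its x by y), 2 mm thick, empty: room for the hood. Origin: centre of its underside.
- pot1: White-capped sample pot, to be shaken (absent in some runs). Closed rigid pot 72 mm tall, 45 mm across body and cap alike, the cap its top 16 mm; 0.09 kg, its weight low. Origin: centre of its underside, z up. At the start it stands in the tray under the hood.
- pot2: White-capped sample pot, to be shaken (absent in some runs). Closed rigid pot 72 mm tall, 45 mm across body and cap alike, the cap its top 16 mm; 0.09 kg, its weight low. Origin: centre of its underside, z up. At the start it stands in the tray under the hood.
- pot3: White-capped sample pot, to be shaken (absent in some runs). Closed rigid pot 72 mm tall, 45 mm across body and cap alike, the cap its top 16 mm; 0.09 kg, its weight low. Origin: centre of its underside, z up. At the start it stands in the tray under the hood.
- pot4: White-capped sample pot, to be shaken (absent in some runs). Closed rigid pot 72 mm tall, 45 mm across body and cap alike, the cap its top 16 mm; 0.09 kg, its weight low. Origin: centre of its underside, z up. At the start it stands in the tray under the hood.
- pot5: White-capped sample pot, to be shaken (absent in some runs). Closed rigid pot 72 mm tall, 45 mm across body and cap alike, the cap its top 16 mm; 0.09 kg, its weight low. Origin: centre of its underside, z up. At the start it stands in the tray under the hood.
- red1: Red-capped pot of the same size and make as the white-capped ones: a retained sample that stays standing in the tray, under the hood.
- red2: Red-capped pot of the same size and make as the white-capped ones: a retained sample that stays standing in the tray, under the hood.
- shaker: Bench shaker fixed to the bench: white housing 230 x 290 mm (x by y) with an aluminium platform 240 x 330 mm whose top is 80 mm above the origin. Origin: centre of its underside; x points from the T-handle to the fixed back bar, y along the bars.
- pot_row (a point): On the platform's top, at the foot of the fixed back bar's pad, mid-length; axes as the shaker's (x towards the back bar, y along the bars). Pots stand on its -x side: the pressure bar's pad is at x = -58 mm + 3 mm per rad of clamp_screw. Both bars run from y = -140 to +140 mm and are only 34 mm high, so the pots' upper halves stand clear. Pot centres belong within y = +-130 mm.
- press_bar: Sprung pressure bar with a rubber pad, moved towards the back bar by the clamp screw; it gives way against its springs only when the total force on the pots reaches about 15 N. Its origin coincides with the shaker's origin when the screw is at 0, and moves along the shaker's x.
- clamp_screw (a joint): Clamp screw angle in rad, growing clockwise seen from above (tightening): range 0 to 8.5, start 0 to 1.5, 3 mm of bar travel per rad. It meets the pots near 4.3 rad (gap 45 mm); the tab starts up there and is properly out some 0.9 rad later; the springs reach their end stop 2.6 rad after contact. It stays where it is left; turning takes about 0.2 N m.
- screw_grip (a point): Centre of the black T-handle, on the screw's vertical axis, 142 mm above the bench, 70 mm from the shaker's origin towards its -x: a bar 68 mm long (point y), 14 mm thick (point x), 24 mm high, turning with the screw. The block under it ends 26 mm below this point; but for the pots nothing nearby is higher.
- tab (a joint): Height in m of the red force tab above its rest position: 0 while the clamping force is below the set force (flush with its black housing), springing up as the bar gives way: 2.5 mm for each mm that the bar gives way, so 7.5 mm per rad of the screw, 20 mm at most. Popped out means above 6 mm.
- tab_top (a point): Top of the red tab, 12 x 12 mm, in the black housing at the -y end of the clamp's moving beam, 47 mm above the platform when in. It travels with the beam.
- carriage: Aluminium beam behind the pressure bar, driven by the clamp screw (3 mm per rad) and carrying the bar on its springs and the tab housing. Its origin coincides with that of the pressure bar while the springs have not given way; the bar's origin then moves towards the beam's -x, by 8 mm at the end stop.
- jug: Clear measuring jug 90 mm across, 120 mm tall, loose; leave alone. Origin: centre of its underside.
- rinse_bottle: White rinse bottle with a blue cap, 64 mm across, 170 mm tall, loose; leave alone. Origin: centre of its underside.
- timer: Grey bench timer 70 x 110 x 25 mm, loose; leave alone. Origin: centre of its underside.

How it is judged:
By the outcome, as a careful person would: the job done as asked, in the order asked, and still so for the second after the job is handed in, with the robot touching nothing.
Of pot1, pot2, pot3, pot4, pot5 only 3 to 5 are there at a start; the rules pass over those that are not, and their reading is None.
At some moment in a run one of pot1, pot2, pot3, pot4, pot5, hood may be knocked a few centimetres aside while the robot is not near it.
It also fails if it takes over 210 s, if anything falls off the work surface, if the arm or the gripper's body presses on something with over 40 N, if the wrist force passes 120 N, or if a joint passes its speed limit or range.

ROBOT

A 6-joint arm with a two-finger parallel gripper is mounted at the origin on the work surface. World frame = base frame: x ahead of the robot, y to its left, z up, the work surface at z = 0. Lengths are in m, angles in rad, forces in N, time in s.
With the tool pointing down it reaches from about 0.35 to 0.775 m from the base axis. Payload 7.3 kg.
Tool frame: the origin (TCP) lies between the finger pads; the fingertips stand 14 mm ahead of it and the grasp point (between the pads) lies 5 mm behind it; z points along the fingers, y is the direction in which the jaws open and shut (so a half turn about z gives the same grasp; the last joint's range is limited). The gripper opens to 92 mm and grips with 3 to 60 N. Pads are 19 mm wide; open, the fingers measure 130 mm over their backs; the gripper's body (75 mm by 190 mm) begins 47 mm behind the grasp point.
Start: joints at [1.168, 0.342, 1.524, -0, 1.275, -0.146], TCP at [0.133, 0.508, 0.241] pointing down, gripper open.
Joint ranges: [-2.53, 2.53], [-0.77, 2.02], [0.04, 2.7], [-1, 4.14], [0.28, 2.66], [-3.11, 3.11]. Speed limits (rad/s): [2.57, 2.57, 3.14, 3.14, 3.14, 3.14].

INTERFACE

Orientations are given as [roll, pitch, yaw] about the fixed x, y, z axes, in that order (R = Rz(yaw) Ry(pitch) Rx(roll)).
In Python, from cell import robot gives the robot as it stands.
- The arm moves only by the shell command python3 -m creep 'ROWS' [FORCE]. ROWS is JSON, a list that holds one entry, the list of rows, each a list of 7 numbers: the shift along the tool's x, y, z in cm, then the turn, a rotation vector about the tool's x, y, z in degrees, then the gripper command: -1 is shut, 1 is fully open, values between are in proportion. In form: [[[tx, ty, tz, wx, wy, wz, gripper], ...]]. A call has 1 to 8 rows; each row is the pose to reach, as a shift and turn from the pose measured when the call began, along the tool's axes at that moment; what a row does not reach only later rows make up. A row lasts 1/10 s, in which the tool goes at most 50 mm and 8.59 degrees, less where a joint would pass 70% of its speed; a pose out of reach is approached as far as the arm can. A call with a gripper value outside its range is refused whole. The fingers move at their own pace and stop on an object; FORCE is the grip in N (left out, the last holds). Time passes only in rows, so rows that repeat a pose let the fingers close. It gives the time, the measured TCP pose, the force and the opening at its end, in the units of the state.
- robot.observe(): the state, without advancing time (a new reading comes with each control period).
- robot.read_camera(name): name is "side" or "top"; returns the picture (420x560x3 uint8, red, green, blue); there is no depth.
- robot.camera_params(name): a dict with "camera_matrix" (3x3 intrinsics, pixels), "R" (3x3) and "t" (3): a world point X has camera coordinates R X + t. Camera axes: x right, y down, z forward; pixel columns grow to the right and rows downward; lengths in m; the calibration is good to about 2 mm. A picture is of the moment at which its call begins. camera_params takes no time and is no camera call.
- robot.hand_in(): hands the job in, once; it reports no verdict.
Trained networks look in the newest picture that a camera, given by its name, has taken for a name from the list of things; names that differ only in an ending like _2 or _b are one class to them, and where a whole thing is asked for, a point or a joint stands for the part that bears it (a point fixed in the world has none). Each returns a list of dicts, best first, with "score" (0 to 1); they miss things now and then, are a little off and sometimes report something else, mostly with a low value. They report only what shows in the picture. A call takes as long as a camera call.
- robot.look_for(camera, label): "centre" ([x, y, z] in m, in the coordinates of the camera as it stood for that picture, good to about 4 mm: the middle of the surface that is visible of it).
- robot.masks_of(camera, label): "mask" (420x560 bool, what is visible of it).
The state is a dict: "time": time; "qpos": joint angles; "qvel": joint speeds; "joint_efforts": joint torques, N m; "tool_pos": TCP position; "tool_rot": TCP orientation; "contact_force": force on the tool from outside, world axes, zero at the start; "torque": the same for the moment, N m; "opening": finger opening in m.
Only numpy, scipy, OpenCV 4.12 (cv2) and the standard library are available. Lean on these libraries where they do the work, as an engineer would, in place of code of your own. Each camera call takes 0.05 s, during which the arm holds its last target.

## Working session

There is one attempt and no reset: what is moved stays moved. The work goes in short steps, Python scripts to look and compute and a shell command to move; the robot and the scene stay as the last step left them, time stands still between calls to the robot, and variables do not carry over. Pictures are saved under pics/ and viewed, and the job is handed in when it is done.

```bash
mkdir -p pics; ls
cat > h.py <<'E'
import numpy as np, cv2
from cell import robot
from scipy.spatial.transform import Rotation as Ro
def shot(cam,name):
    im=robot.read_camera(cam); cv2.imwrite('pics/'+name+'.png',im[:,:,::-1]); return im
def toworld(cam,c):
    p=robot.camera_params(cam); return np.array(p['R']).T@(np.array(c)-np.array(p['t']))
def proj(cam,X):
    p=robot.camera_params(cam); c=np.array(p['R'])@np.array(X)+np.array(p['t']); u=np.array(p['camera_matrix'])@c; return u[:2]/u[2]
def px(cam,u,v,z):
    p=robot.camera_params(cam); R=np.array(p['R']); o=-R.T@np.array(p['t'])
    d=R.T@np.linalg.inv(np.array(p['camera_matrix']))@np.array([u,v,1.]); return o+d*(z-o[2])/d[2]
def look(cam,l,n=8):
    for r in robot.look_for(cam,l)[:n]:
        print(cam,l,round(r['score'],2),np.round(toworld(cam,r['centre']),4))
def st():
    s=robot.observe(); print('t',round(s['time'],2),'pos',np.round(s['tool_pos'],4),'rpy',np.round(np.degrees(s['tool_rot']),2),'F',np.round(s['contact_force'],1),'T',np.round(s['torque'],2),'op',round(s['opening'],4),'q',np.round(s['qpos'],2)); return s
def go(x,y,z,yaw=None):
    """print shift cm in tool axes and z-turn to go to a TCP position (tool down)"""
    s=robot.observe(); R=Ro.from_euler('xyz',s['tool_rot']).as_matrix()
    d=R.T@(np.array([x,y,z])-np.array(s['tool_pos']))*100
    out=np.round(d,2)
    print('shift',out,end=' ')
    if yaw is not None:
        # target: tool z down, tool y axis direction at angle yaw (mod pi)
        best=None
        for k in (0,1):
            a=np.radians(yaw)+k*np.pi; ty=np.array([np.cos(a),np.sin(a),0]); tz=np.array([0,0,-1.]); tx=np.cross(ty,tz)
            w=Ro.from_matrix(R.T@np.stack([tx,ty,tz],1)).as_rotvec(degrees=True)
            print('turn',np.round(w,2),end=' ')
    print()
E
python3 - <<'E'
from h import *
st(); shot('side','s0'); shot('top','t0')
for c in('top','side'):
    p=robot.camera_params(c); print(c,np.round(-np.array(p['R']).T@np.array(p['t']),3))
    print(np.round(p['R'],3).tolist(),np.round(p['camera_matrix'],1).tolist())
E
```

```text
pics
t 0.0 pos [0.1332 0.5074 0.24  ] rpy [-1.7991e+02 -1.0000e-02  1.6529e+02] F [-0.3 -0.  -0.2] T [ 0.03 -0.01  0.03] op 0.0918 q [ 1.17  0.34  1.53  0.    1.28 -0.15]
top [ 0.506 -0.026  1.153]
[[-0.012, -1.0, 0.012], [-0.997, 0.011, -0.075], [0.075, -0.013, -0.997]] [[477.8, 0.0, 283.2], [0.0, 477.8, 214.0], [0.0, 0.0, 1.0]]
side [ 0.109 -0.963  0.711]
[[0.88, -0.474, -0.014], [-0.24, -0.42, -0.875], [0.409, 0.774, -0.484]] [[505.7, 0.0, 272.5], [0.0, 505.7, 210.4], [0.0, 0.0, 1.0]]
```

View pics/t0.png

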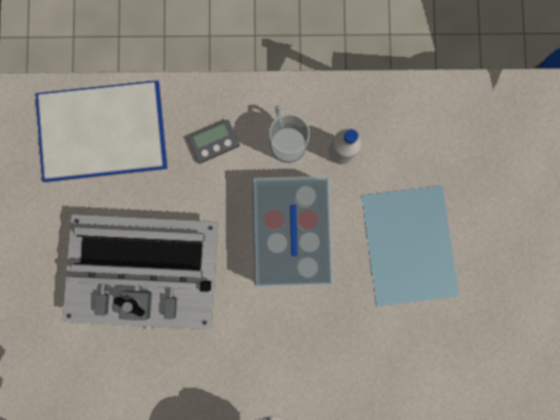

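View pics/s0.png

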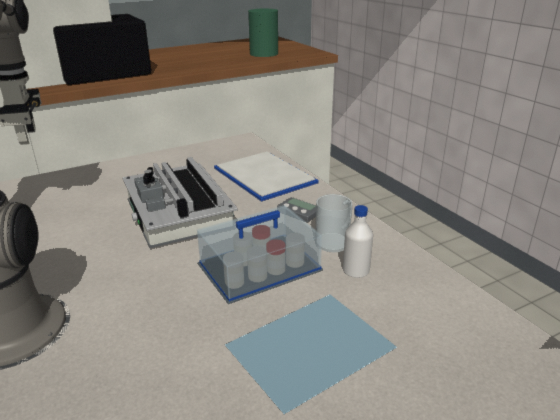

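Run:
```python
from h import *
for l in ['hood','hood_grip','tray','mat','pot1','red1','shaker','press_bar','screw_grip','tab_top','carriage','jug']:
    look('top',l)
for l in ['hood','hood_grip','pot1','red1','screw_grip','tab_top','rinse_bottle','timer']:
    look('side',l)
st()
```

```text
top hood 0.77 [ 0.5429 -0.0583  0.1003]
top hood_grip 0.76 [ 0.5444 -0.0612  0.1004]
top mat 0.8 [ 5.118e-01 -3.415e-01  5.000e-04]
top red1 0.52 [ 0.5433 -0.061   0.1008]
top shaker 0.87 [0.4578 0.2709 0.0818]
top press_bar 0.87 [0.4669 0.2782 0.1119]
top screw_grip 0.93 [0.3974 0.285  0.1494]
top carriage 0.81 [0.4563 0.2723 0.1125]
top carriage 0.63 [ 0.5485 -0.0644  0.1005]
top carriage 0.44 [ 0.7795 -0.059   0.0453]
top carriage 0.31 [0.767  0.1284 0.0203]
top jug 0.84 [ 0.78   -0.0588  0.0419]
side hood 0.55 [ 0.5221 -0.1155  0.0979]
side hood_grip 0.76 [ 0.5202 -0.1164  0.0956]
side red1 0.2 [0.3934 0.2753 0.1477]
side screw_grip 0.59 [0.3923 0.2794 0.1487]
side screw_grip 0.53 [0.4342 0.1979 0.0769]
side rinse_bottle 0.79 [ 0.7314 -0.1971  0.0818]
side timer 0.71 [0.7665 0.1121 0.0191]
t 1.1 pos [0.1333 0.5078 0.2407] rpy [179.99  -0.   165.29] F [0.2 0.1 0.2] T [ 0.01 -0.02  0.01] op 0.0921 q [ 1.17  0.34  1.52  0.    1.28 -0.15]
```

Run:
```python
from h import *
im=cv2.imread('pics/t0.png')
cv2.imwrite('pics/t0hood.png',cv2.resize(im[165:300,240:470],None,fx=3.4,fy=3.4,interpolation=cv2.INTER_CUBIC))
cv2.imwrite('pics/t0shk.png',cv2.resize(im[205:340,50:230],None,fx=4.3,fy=4.3,interpolation=cv2.INTER_CUBIC))
b,g,r=[im[:,:,i].astype(int) for i in range(3)]
m=((b-r>60)&(b-g>40)).astype(np.uint8); m[:180]=0
n,l,s,c=cv2.connectedComponentsWithStats(m)
for i in range(1,n):
    if s[i,4]>20:
        ys,xs=np.where(l==i); rr=cv2.minAreaRect(np.stack([xs,ys],1).astype(np.float32)); print(s[i],rr)
        w=px('top',*rr[0],0.142); bx=cv2.boxPoints(rr); print(w,[px('top',*q,0.142)[:2].round(4) for q in bx])
```

```text
[291 205   7  51 265] ((293.5, 230.00001525878906), (50.14659881591797, 5.353729248046875), 87.95458984375)
[ 0.54844822 -0.06060938  0.142     ] [array([ 0.6016, -0.0538]), array([ 0.6019, -0.0651]), array([ 0.4957, -0.0674]), array([ 0.4954, -0.0561])]
```

View pics/t0hood.png

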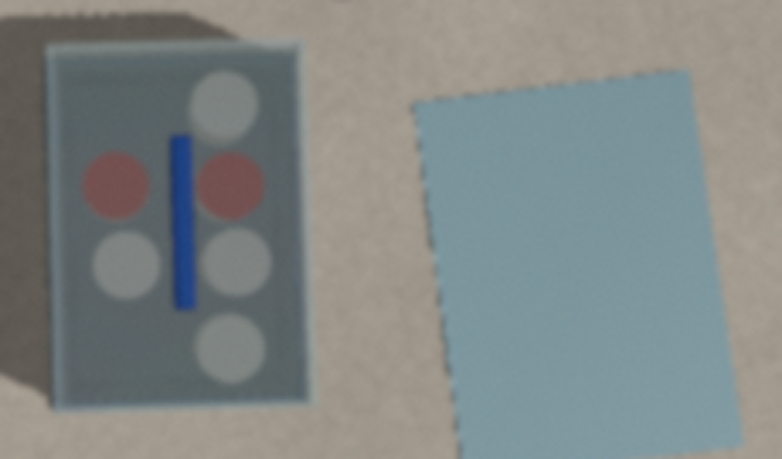

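View pics/t0shk.png

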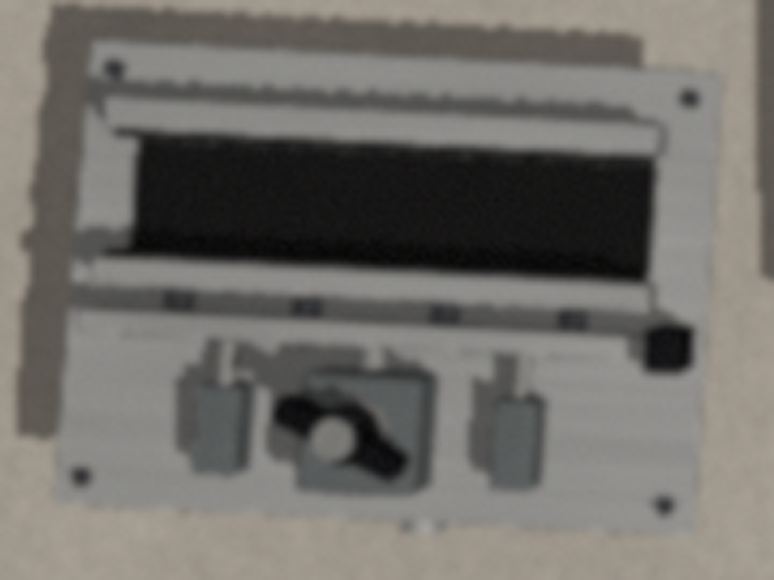

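Run:
```python
from h import *
im=cv2.imread('pics/t0.png')
r=robot.masks_of('top','mat')[0]; 
for lab,z in(('mat',.002),('shaker',.08),('hood',.1)):
    rs=robot.masks_of('top',lab)
    if not rs: print('none',lab); continue
    m=rs[0]['mask']; ys,xs=np.where(m); rr=cv2.minAreaRect(np.stack([xs,ys],1).astype(np.float32))
    b=np.array([px('top',*q,z)[:2] for q in cv2.boxPoints(rr)])
    print(lab,rs[0]['score'],px('top',*rr[0],z).round(4),b.round(4).tolist(),[np.linalg.norm(b[i]-b[i-1]).round(3) for i in range(4)],[np.degrees(np.arctan2(*(b[i]-b[i-1])[::-1])).round(1) for i in range(4)])
f=lambda u,v,z:px('top',u/4.3+50,v/4.3+205,z)
P=np.array([f(93,42,.08),f(718,75,.08),f(692,530,.08),f(55,500,.08)])[:,:2]; print('shaker',P.round(4).tolist(),P.mean(0),[np.linalg.norm(P[i]-P[i-1]).round(3) for i in range(4)],[np.degrees(np.arctan2(*(P[i]-P[i-1])[::-1])).round(1) for i in range(4)])
print('hub',f(340,438,.154),f(275,405,.154),f(405,470,.154), f(332,440,.17))
print('tabhousing',f(668,348,.127))
print('bottle cap',px('top',351,136,.17))
g=lambda u,v:px('top',u/3.4+240,v/3.4+165,.078).round(4)
for q in [(223,106),(116,186),(231,186),(126,265),(236,262),(230,348)]: print(g(*q))
```

```text
mat 0.94 [ 0.5131 -0.3455  0.002 ] [[0.6363, -0.2306], [0.6626, -0.4304], [0.3916, -0.4587], [0.3667, -0.2623]] [np.float64(0.271), np.float64(0.201), np.float64(0.273), np.float64(0.198)] [np.float64(6.7), np.float64(-82.5), np.float64(-174.0), np.float64(97.2)]
shaker 0.65 [0.46   0.2802 0.08  ] [[0.3507, 0.4495], [0.593, 0.442], [0.5714, 0.1075], [0.3289, 0.1207]] [np.float64(0.329), np.float64(0.242), np.float64(0.335), np.float64(0.243)] [np.float64(86.2), np.float64(-1.8), np.float64(-93.7), np.float64(176.9)]
hood 0.7 [ 0.5472 -0.0603  0.1   ] [[0.6666, 0.0284], [0.6706, -0.1445], [0.4295, -0.1477], [0.4261, 0.0222]] [np.float64(0.241), np.float64(0.173), np.float64(0.241), np.float64(0.17)] [np.float64(1.5), np.float64(-88.7), np.float64(-179.2), np.float64(91.1)]
shaker [[0.5911, 0.4342], [0.5701, 0.109], [0.3361, 0.1228], [0.3559, 0.4487]] [0.46326782 0.27867933] [np.float64(0.236), np.float64(0.326), np.float64(0.234), np.float64(0.326)] [np.float64(-3.5), np.float64(-93.7), np.float64(176.6), np.float64(86.5)]
hub [0.39362962 0.28079594 0.154     ] [0.40969744 0.31202635 0.154     ] [0.37806097 0.24962156 0.154     ] [0.39455571 0.2796233  0.17      ]
tabhousing [0.43235453 0.12802915 0.127     ]
bottle cap [ 0.74267977 -0.18282479  0.17      ]
[ 0.6274 -0.0912  0.078 ]
[ 0.5748 -0.0194  0.078 ]
[ 0.574  -0.0957  0.078 ]
[ 0.5225 -0.0254  0.078 ]
[ 0.5236 -0.0982  0.078 ]
[ 0.467  -0.0933  0.078 ]
```

Run:
```python
from h import *
go(.548,-.0606,.24,91.2)
```

```text
shift [-54.54 -44.45   0.07] turn [  0.     0.   -15.91] turn [ 0.0000e+00 -1.0000e-02  1.6409e+02]
```

```bash
python3 -m creep '[[[-27,-22,0,0,0,-8,0.2],[-27,-22,0,0,0,-8,0.2],[-54.5,-44.4,0,0,0,-15.9,0.2],[-54.5,-44.4,0,0,0,-15.9,0.2],[-54.5,-44.4,0,0,0,-15.9,0.2],[-54.5,-44.4,0,0,0,-15.9,0.2],[-54.5,-44.4,0,0,0,-15.9,0.2],[-54.5,-44.4,0,0,0,-15.9,0.2]]]' 20
python3 - <<'E'
from h import *
st();go(.548,-.0606,.24,91.2)
E
```

```text
time: 2.1
tool_pos: [0.3664, 0.1881, 0.2411]
tool_rot: [3.141, 0.001, -3.121]
contact_force: [0.9, 0.5, -0.1]
opening: 0.0554
t 2.1 pos [0.3664 0.1881 0.2411] rpy [ 1.7997e+02  6.0000e-02 -1.7881e+02] F [ 0.9  0.5 -0.1] T [ 0.07 -0.03 -0.02] op 0.0554 q [ 0.29  0.13  1.81  0.    1.2  -1.3 ]
shift [-17.64 -25.24   0.12] turn [ 0.03  0.06 -0.01] turn [ 9.0000e-02 -4.0000e-02  1.7999e+02]
```

```bash
python3 -m creep '[[[-17.6,-25.2,0,0,0,0,0],[-17.6,-25.2,0,0,0,0,0],[-17.6,-25.2,0,0,0,0,0],[-17.6,-25.2,0,0,0,0,0],[-17.6,-25.2,0,0,0,0,0],[-17.6,-25.2,0,0,0,0,0],[-17.6,-25.2,0,0,0,0,0],[-17.6,-25.2,0,0,0,0,0]]]'
python3 - <<'E'
from h import *
st();go(.548,-.0606,.131,91.2); shot('side','s1')
E
```

```text
time: 2.9
tool_pos: [0.548, -0.0615, 0.2404]
tool_rot: [3.141, 0.0, -3.123]
contact_force: [-0.7, 0.7, 0.0]
opening: 0.0459
t 2.9 pos [ 0.548  -0.0615  0.2404] rpy [ 179.95    0.   -178.96] F [-0.7  0.7  0. ] T [ 0.01 -0.03  0.02] op 0.0459 q [-0.25  0.39  1.45  0.    1.3  -1.84]
shift [-0.    0.08 10.94] turn [ 0.05  0.   -0.16] turn [ 1.0000e-02 -7.0000e-02  1.7984e+02]
```

View pics/s1.png

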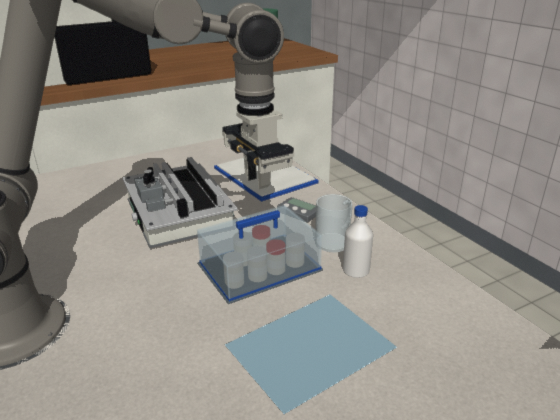

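The gripper hangs straight above the blue handle (fingers near (262,180), handle near (260,222)). I'll lower it and grip.

```bash
python3 -m creep '[[[0,0,4,0,0,0,0],[0,0.1,8,0,0,0,0],[0,0.1,10,0,0,0,0],[0,0.1,11,0,0,0,0],[0,0.1,11,0,0,0,0],[0,0.1,11,0,0,0,-1],[0,0.1,11,0,0,0,-1],[0,0.1,11,0,0,0,-1]]]' 25; python3 -m creep '[[[0,0,0,0,0,0,-1],[0,0,0,0,0,0,-1],[0,0,0,0,0,0,-1],[0,0,-0.5,0,0,0,-1],[0,0,-1,0,0,0,-1],[0,0,-1.5,0,0,0,-1],[0,0,-2,0,0,0,-1],[0,0,-2,0,0,0,-1]]]'
python3 - <<'E'
from h import *
st(); shot('side','s2');shot('top','t2')
E
```

```text
time: 3.75
tool_pos: [0.5478, -0.059, 0.1319]
tool_rot: [3.141, 0.002, -3.122]
contact_force: [-0.8, 0.1, -0.9]
opening: 0.0262
time: 4.55
tool_pos: [0.5481, -0.0591, 0.1527]
tool_rot: [3.141, 0.003, -3.122]
contact_force: [0.1, 0.3, -4.1]
opening: 0.0137
t 4.55 pos [ 0.5481 -0.0591  0.1527] rpy [ 179.98    0.19 -178.86] F [ 0.1  0.3 -4.1] T [0.02 0.   0.01] op 0.0137 q [-0.25  0.47  1.58  0.    1.09 -1.84]
```

View pics/s2.png

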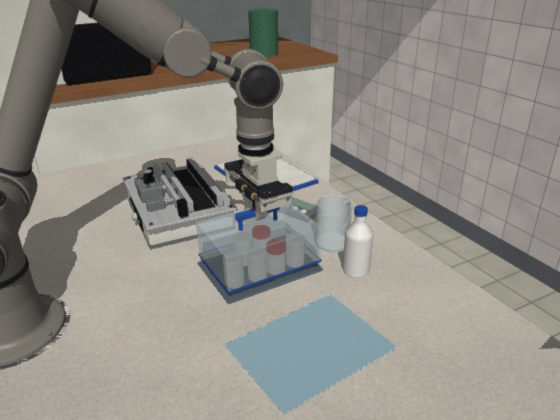

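```bash
python3 -m creep '[[[0,0,-3,0,0,0,-1],[0,0,-6,0,0,0,-1],[0,0,-9,0,0,0,-1],[0,0,-9.5,0,0,0,-1],[0,0,-9.5,0,0,0,-1]]]'
python3 - <<'E'
from h import *
st();go(.513,-.3455,.247,96.4)
E
```

```text
time: 5.15
tool_pos: [0.5476, -0.0591, 0.247]
tool_rot: [3.141, 0.003, -3.122]
contact_force: [-0.8, -0.6, -3.6]
opening: 0.0136
t 5.15 pos [ 0.5476 -0.0591  0.247 ] rpy [ 179.98    0.18 -178.86] F [-0.8 -0.6 -3.6] T [-0.01  0.06  0.  ] op 0.0136 q [-0.25  0.38  1.44  0.    1.31 -1.84]
shift [ 4.030e+00 -2.857e+01 -2.000e-02] turn [ 0.01  0.18 -5.26] turn [ 2.7000e-01 -2.0000e-02  1.7474e+02]
```

```bash
python3 -m creep '[[[0.5,-3,0,0,0,-0.5,-1],[1,-7,0,0,0,-1.3,-1],[1.6,-11,0,0,0,-2,-1],[2.2,-15.5,0,0,0,-3,-1],[2.8,-20,0,0,0,-3.8,-1],[3.4,-24.5,0,0,0,-4.5,-1],[4,-28.5,0,0,0,-5.2,-1],[4,-28.5,0,0,0,-5.2,-1]]]';python3 -m creep '[[[0,0,0,0,0,0,-1],[0,0,0,0,0,0,-1]]]'
python3 - <<'E'
from h import *
st();go(.513,-.3455,.130,96.4)
E
```

```text
time: 5.95
tool_pos: [0.5111, -0.3496, 0.2432]
tool_rot: [3.14, -0.001, -3.036]
contact_force: [0.6, -0.9, -4.5]
opening: 0.0137
time: 6.15
tool_pos: [0.5104, -0.3488, 0.2408]
tool_rot: [3.137, -0.004, -3.036]
contact_force: [-0.7, 0.2, -3.3]
opening: 0.0137
t 6.15 pos [ 0.5104 -0.3488  0.2408] rpy [ 179.75   -0.2  -173.97] F [-0.7  0.2 -3.3] T [ 0.02  0.04 -0.05] op 0.0137 q [-0.72  0.52  1.24  0.    1.39 -2.4 ]
shift [-0.33  0.25 11.08] turn [ 0.25 -0.2  -0.37] turn [ -0.32  -0.39 179.63]
```

```bash
python3 -m creep '[[[-0.3,0.2,3,0.2,-0.2,-0.4,-1],[-0.3,0.2,6,0.2,-0.2,-0.4,-1],[-0.3,0.2,8.5,0.2,-0.2,-0.4,-1],[-0.3,0.2,10,0.2,-0.2,-0.4,-1],[-0.3,0.2,10.5,0.2,-0.2,-0.4,-1],[-0.3,0.2,10.5,0.2,-0.2,-0.4,-1]]]'
python3 - <<'E'
from h import *
st();go(.513,-.3455,.129,96.4); shot('side','s3')
E
```

```text
time: 6.75
tool_pos: [0.5128, -0.3448, 0.1352]
tool_rot: [3.139, -0.001, -3.028]
contact_force: [1.3, -0.2, -3.6]
opening: 0.0139
t 6.75 pos [ 0.5128 -0.3448  0.1352] rpy [ 1.7987e+02 -6.0000e-02 -1.7350e+02] F [ 1.3 -0.2 -3.6] T [ 0.08 -0.01  0.01] op 0.0139 q [-0.72  0.61  1.39  0.    1.14 -2.4 ]
shift [-0.01 -0.07  0.61] turn [ 0.13 -0.06  0.1 ] turn [ 1.000e-01  2.000e-01 -1.799e+02]
```

View pics/s3.png

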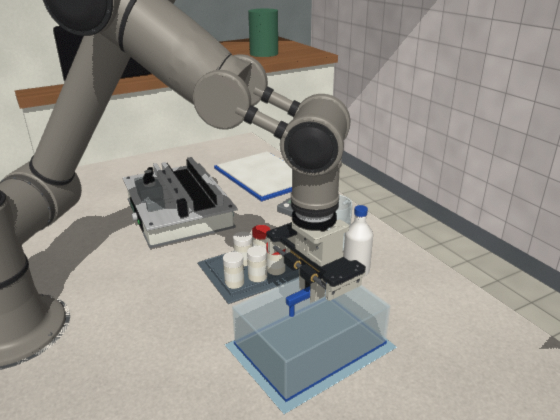

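The hood hangs squarely just over the mat (hood base corners about (235,345), (390,345)). I'll lower the last 6 mm and release.

```bash
python3 -m creep '[[[0,-0.1,0.3,0.1,0,0.1,-1],[0,-0.1,0.6,0.1,0,0.1,-1],[0,-0.1,0.65,0.1,0,0.1,-1],[0,-0.1,0.65,0.1,0,0.1,0.2],[0,-0.1,0.65,0.1,0,0.1,0.2],[0,-0.1,0.65,0.1,0,0.1,0.2],[0,-0.1,0.65,0.1,0,0.1,0.2],[0,-0.1,0.65,0.1,0,0.1,0.2]]]'; python3 -m creep '[[[0,0,-2,0,0,0,0.2],[0,0,-5,0,0,0,0.2],[0,0,-9,0,0,0,0.2],[0,0,-12,0,0,0,0.2],[0,0,-12,0,0,0,0.2]]]'
python3 - <<'E'
from h import *
st();go(.42,.10,.25,90)
E
```

```text
time: 7.6
tool_pos: [0.5134, -0.3465, 0.1299]
tool_rot: [-3.14, 0.0, -3.03]
contact_force: [1.0, 0.7, 0.0]
opening: 0.0496
time: 8.1
tool_pos: [0.5148, -0.3477, 0.2552]
tool_rot: [-3.133, 0.007, -3.03]
contact_force: [0.4, -0.7, 0.3]
opening: 0.0549
t 8.1 pos [ 0.5148 -0.3477  0.2552] rpy [-179.52    0.4  -173.61] F [ 0.4 -0.7  0.3] T [ 0.04 -0.01 -0.02] op 0.0549 q [-0.72  0.51  1.22 -0.    1.4  -2.4 ]
shift [ 4.44 45.55  0.11] turn [-0.46  0.43  6.39] turn [  -0.65   -0.7  -173.61]
```

```bash
python3 -m creep '[[[2,23,0,0,0,3,0.6],[2,23,0,0,0,3,0.6],[2,23,0,0,0,3,0.6],[4.4,45.5,0,-0.4,0.4,6.4,0.6],[4.4,45.5,0,-0.4,0.4,6.4,0.6],[4.4,45.5,0,-0.4,0.4,6.4,0.6],[4.4,45.5,0,-0.4,0.4,6.4,0.6],[4.4,45.5,0,-0.4,0.4,6.4,0.6]]]'
python3 - <<'E'
from h import *
st();im=shot('top','t4');shot('side','s4')
cv2.imwrite('pics/t4b.png',cv2.resize(im[165:320,240:470,::-1],None,fx=3.4,fy=3.4,interpolation=cv2.INTER_CUBIC))
for c in('top','side'):
    for l in('pot1','red1','hood'): look(c,l)
E
```

```text
time: 8.9
tool_pos: [0.431, 0.047, 0.2507]
tool_rot: [-3.141, -0.0, 3.141]
contact_force: [0.7, 0.8, -0.0]
opening: 0.0734
t 8.9 pos [0.431  0.047  0.2507] rpy [-179.95   -0.    179.97] F [ 0.7  0.8 -0. ] T [ 0.08 -0.04 -0.04] op 0.0734 q [-0.07  0.16  1.74 -0.    1.24 -1.64]
top pot1 0.86 [ 0.4664 -0.0901  0.0786]
top pot1 0.75 [ 0.5237 -0.0969  0.08  ]
top pot1 0.73 [ 0.5743 -0.0916  0.0734]
top pot1 0.65 [ 0.5186 -0.0227  0.0769]
top pot1 0.61 [ 0.6237 -0.0916  0.0746]
top red1 0.87 [ 0.5728 -0.0192  0.0816]
top red1 0.73 [ 0.5743 -0.0929  0.073 ]
top red1 0.37 [0.4798 0.2966 0.0827]
top hood 0.77 [ 0.5096 -0.3384  0.0964]
side pot1 0.78 [ 0.4575 -0.1053  0.051 ]
side pot1 0.77 [ 0.5195 -0.116   0.0581]
side pot1 0.7 [ 0.5192 -0.0405  0.0677]
side pot1 0.58 [ 0.622  -0.1013  0.0564]
side red1 0.85 [ 0.5658 -0.1106  0.0607]
side red1 0.81 [ 0.5641 -0.0313  0.0729]
side hood 0.66 [0.461  0.2536 0.1096]
side hood 0.61 [ 0.4848 -0.3862  0.0946]
side hood 0.47 [ 0.4159 -0.4339  0.0019]
```

View pics/t4.png

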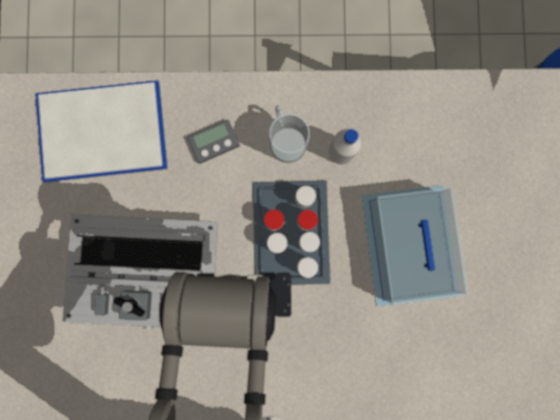

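View pics/t4b.png

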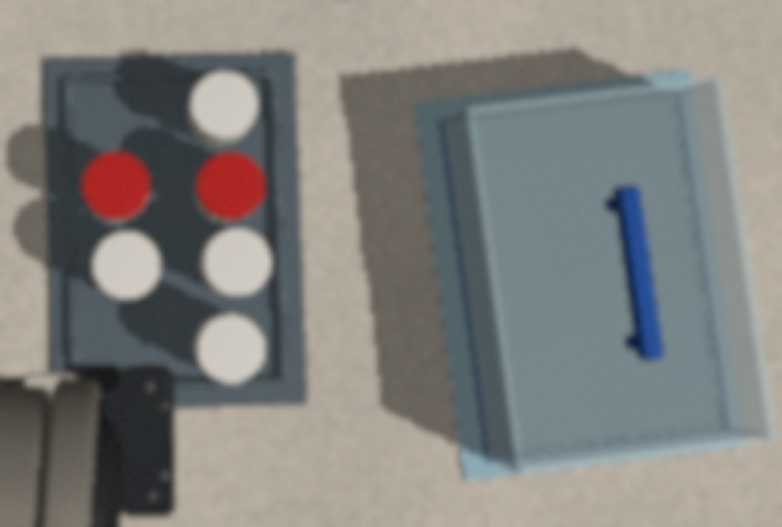

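View pics/s4.png

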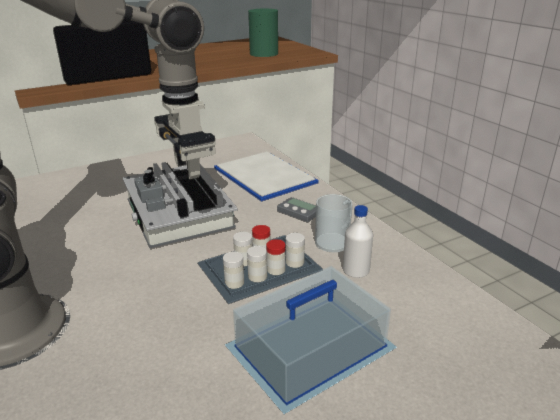

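Run:
```python
from h import *
im=cv2.imread('pics/s0.png')
cv2.imwrite('pics/s0shk.png',cv2.resize(im[150:250,115:245],None,fx=6,fy=6,interpolation=cv2.INTER_CUBIC))
im=cv2.imread('pics/t4.png').astype(np.float32)
im=cv2.imread('pics/t0.png')[205:340,60:220]
g=np.clip(im.astype(float)*2.5,0,255).astype(np.uint8)
cv2.imwrite('pics/t0shk2.png',cv2.resize(g,None,fx=4.4,fy=4.4,interpolation=cv2.INTER_CUBIC))
# caps
t=cv2.imread('pics/t4.png').astype(int)
for nm,m in(('white',(t.min(2)>190)),('red',((t[:,:,2]-t[:,:,1]>90)))):
    m=m.astype(np.uint8); m[:,:245]=0;m[:,335:]=0;m[:178]=0;m[285:]=0
    n,l,s,c=cv2.connectedComponentsWithStats(m)
    for i in range(1,n):
        if s[i,4]>100: print(nm,s[i].tolist(),px('top',*c[i],.078).round(4))
```

```text
white [300, 191, 14, 13, 102] [ 0.6242 -0.0956  0.078 ]
white [269, 235, 16, 16, 181] [ 0.5224 -0.0256  0.078 ]
white [302, 234, 16, 16, 189] [ 0.5237 -0.099   0.078 ]
white [300, 260, 16, 16, 204] [ 0.4668 -0.0935  0.078 ]
red [265, 210, 19, 19, 284] [ 0.5763 -0.0188  0.078 ]
red [298, 210, 20, 19, 277] [ 0.5752 -0.0948  0.078 ]
```

View pics/s0shk.png

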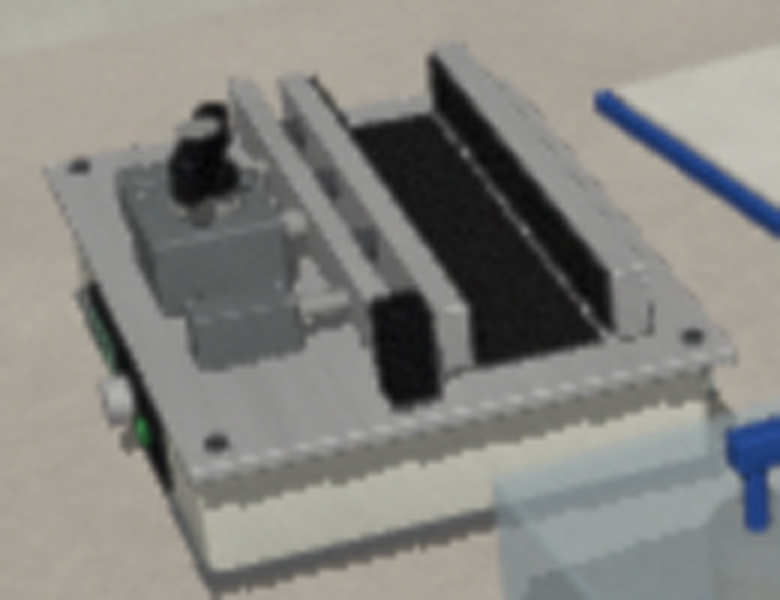

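View pics/t0shk2.png

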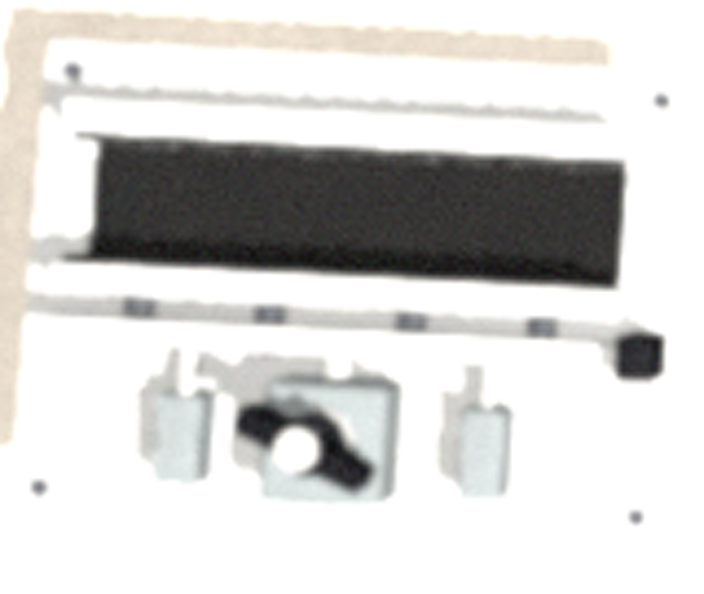

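Run:
```python
from h import *
yaw=np.radians(-3.5);S=np.array([.463,.279]);ex=np.array([np.cos(yaw),np.sin(yaw)]);ey=np.array([-ex[1],ex[0]])
def sf(X): d=X[:2]-S; return np.round([d@ex,d@ey],4)
for u,v in((430,110),(462,152),(520,222),(585,300),(610,330)): print('foot side',sf(px('side',u/6+115,v/6+150,.08)))
for u,v in((432,50),(520,165),(608,275)): print('back pad top side (metal front edge)',sf(px('side',u/6+115,v/6+150,.114)))
T=lambda u,v,z:sf(px('top',u/4.4+60,v/4.4+205,z))
for u in(150,350,600): 
    v=137+(u-80)*25/540; print('back front edge top',T(u,v,.114))
    v=258+(u-80)*27/535; print('press front edge top',T(u,v,.114))
for n,(u,v) in dict(end1=(80,137),end2=(622,162)).items(): print(n,T(u,v,.114))
print('hub',T(296,450,.17),'tab',T(638,357,.127))
for u,v in((72,72),(661,100),(636,517),(39,487)): print('screws',T(u,v,.08))
for u,v in((300,85),(390,205),(455,300)): print('press front edge side',sf(px('side',u/6+115,v/6+150,.114)))
print(T(240,415,.154),T(370,480,.154), px('top',240/4.4+60,415/4.4+205,.154),px('top',370/4.4+60,480/4.4+205,.154))
```

```text
foot side [0.07  0.137]
foot side [0.0698 0.0807]
foot side [ 0.0715 -0.0073]
foot side [ 0.0733 -0.0963]
foot side [ 0.0739 -0.1283]
back pad top side (metal front edge) [0.0732 0.1329]
back pad top side (metal front edge) [ 0.0711 -0.0175]
back pad top side (metal front edge) [ 0.0709 -0.1414]
back front edge top [0.0712 0.0958]
press front edge top [0.012  0.0911]
back front edge top [ 0.0714 -0.0024]
press front edge top [ 0.0118 -0.0067]
back front edge top [ 0.0717 -0.1254]
press front edge top [ 0.0115 -0.1292]
end1 [0.0711 0.1301]
end2 [ 0.0718 -0.1363]
hub [-0.0682 -0.0037] tab [-0.0218 -0.1518]
screws [0.1041 0.151 ]
screws [ 0.1046 -0.1487]
screws [-0.1053 -0.1488]
screws [-0.1045  0.1505]
press front edge side [0.0024 0.1197]
press front edge side [ 0.0052 -0.0319]
press front edge side [ 0.0047 -0.1344]
[-0.0554  0.0285] [-0.0826 -0.0343] [0.40941132 0.3108072  0.154     ] [0.37849337 0.24982076 0.154     ]
```

Run:
```python
from h import *
st();go(.467,-.0935,.15,90);go(.467,-.0935,.049,90)
```

```text
t 9.3 pos [0.4324 0.0439 0.251 ] rpy [-1.7993e+02  1.0000e-02  1.7986e+02] F [-0.5  0.2  0.9] T [-0.02  0.06 -0.02] op 0.0732 q [-0.07  0.17  1.73 -0.    1.24 -1.64]
shift [ -3.49 -13.72  10.12] turn [-0.07  0.01 -0.14] turn [1.0000e-02 1.2000e-01 1.7986e+02] 
shift [ -3.49 -13.71  20.22] turn [-0.07  0.01 -0.14] turn [1.0000e-02 1.2000e-01 1.7986e+02]
```

```bash
python3 -m creep '[[[-1.7,-7,4,0,0,0,0.25],[-3.5,-13.7,9,0,0,0,0.25],[-3.5,-13.7,10,0,0,0,0.25],[-3.5,-13.7,10,0,0,0,0.25],[-3.5,-13.7,10,0,0,0,0.25],[-3.5,-13.7,10,0,0,0,0.25]]]'
python3 - <<'E'
from h import *
st();go(.467,-.0935,.049,90)
E
```

```text
time: 9.9
tool_pos: [0.4668, -0.0942, 0.151]
tool_rot: [-3.141, -0.001, 3.136]
contact_force: [-0.3, 0.3, -0.1]
opening: 0.0573
t 9.9 pos [ 0.4668 -0.0942  0.151 ] rpy [-1.7997e+02 -5.0000e-02  1.7969e+02] F [-0.3  0.3 -0.1] T [ 0.04  0.05 -0.  ] op 0.0573 q [-0.36  0.35  1.78 -0.    1.01 -1.92]
shift [-0.03  0.08 10.2 ] turn [-0.03 -0.05 -0.31] turn [-8.0000e-02  5.0000e-02  1.7969e+02]
```

```bash
python3 -m creep '[[[0,0,4,0,0,-0.3,0.25],[0,0.1,8,0,0,-0.3,0.25],[0,0.1,10,0,0,-0.3,0.25],[0,0.1,10.2,0,0,-0.3,0.25],[0,0.1,10.2,0,0,-0.3,-1],[0,0.1,10.2,0,0,-0.3,-1],[0,0.1,10.2,0,0,-0.3,-1],[0,0.1,10.2,0,0,-0.3,-1]]]' 15; python3 -m creep '[[[0,0,-3,0,0,0,-1],[0,0,-7,0,0,0,-1],[0,0,-12,0,0,0,-1],[0,0,-17,0,0,0,-1],[0,0,-17,0,0,0,-1]]]'
python3 - <<'E'
from h import *
st();go(.5119,.3912,.22,90); shot('side','s5')
E
```

```text
time: 10.7
tool_pos: [0.4679, -0.0934, 0.0507]
tool_rot: [-3.14, 0.002, 3.141]
contact_force: [-0.8, 2.8, 8.3]
opening: 0.0448
time: 11.2
tool_pos: [0.4706, -0.0943, 0.228]
tool_rot: [-3.135, 0.016, -3.142]
contact_force: [0.9, -0.4, -1.2]
opening: 0.0448
t 11.2 pos [ 0.4706 -0.0943  0.228 ] rpy [-179.62    0.92 -180.  ] F [ 0.9 -0.4 -1.2] T [ 0.05  0.01 -0.  ] op 0.0448 q [-0.36  0.26  1.68 -0.    1.19 -1.93]
shift [-4.12 48.55  0.54] turn [-0.38  0.92 -0.  ] turn [  1.44   0.6  179.99]
```

View pics/s5.png

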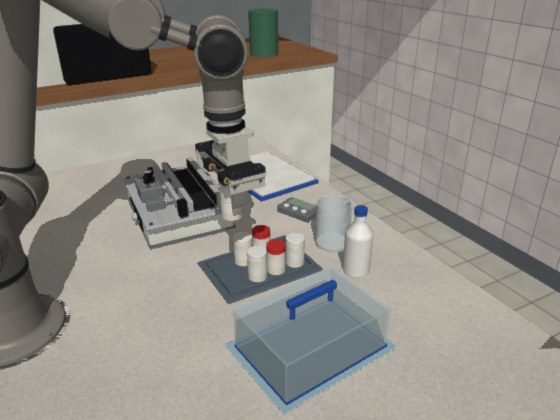

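The pot hangs in the gripper at about (235,205), upright. Next: the far slot.

```bash
python3 -m creep '[[[-0.4,4,0,0,0.5,0,-1],[-0.8,8.5,0.2,-0.4,0.9,0,-1],[-1.2,13,0.5,-0.4,0.9,0,-1],[-1.6,18,0.5,-0.4,0.9,0,-1],[-2,23,0.5,-0.4,0.9,0,-1],[-2.4,28,0.5,-0.4,0.9,0,-1],[-2.8,33,0.5,-0.4,0.9,0,-1],[-3.2,38,0.5,-0.4,0.9,0,-1]]]';  python3 - <<'E'
from h import *
st();go(.5119,.3912,.22,90)
E
```

```text
time: 12.05
tool_pos: [0.5002, 0.2872, 0.2167]
tool_rot: [3.14, -0.007, -3.142]
contact_force: [1.4, -0.9, -0.5]
opening: 0.0448
t 12.05 pos [0.5002 0.2872 0.2167] rpy [ 179.93   -0.41 -180.  ] F [ 1.4 -0.9 -0.5] T [-0.03 -0.04 -0.01] op 0.0448 q [ 0.39  0.46  1.41  0.    1.28 -1.19]
shift [-1.17 10.4  -0.33] turn [ 0.07 -0.41  0.  ] turn [ 6.5e-01  1.1e-01 -1.8e+02]
```

```bash
python3 -m creep '[[[-0.6,4,-0.3,0,-0.4,0,-1],[-1,8,-0.3,0,-0.4,0,-1],[-1.2,10.4,-0.3,0,-0.4,0,-1],[-1.2,10.4,-0.3,0,-0.4,0,-1],[-1.2,10.4,-0.3,0,-0.4,0,-1]]]';  python3 - <<'E'
from h import *
st();go(.5119,.3912,.126,90); im=shot('top','t6')
look('top','pot1')
cv2.imwrite('pics/t6b.png',cv2.resize(im[165:330,50:330,::-1],None,fx=2.8,fy=2.8,interpolation=cv2.INTER_CUBIC))
E
```

```text
time: 12.55
tool_pos: [0.5115, 0.3909, 0.2179]
tool_rot: [-3.141, -0.003, -3.141]
contact_force: [0.7, -1.0, -1.3]
opening: 0.0448
t 12.55 pos [0.5115 0.3909 0.2179] rpy [-1.7995e+02 -1.6000e-01 -1.7995e+02] F [ 0.7 -1.  -1.3] T [-0.02  0.09  0.02] op 0.0448 q [ 0.53  0.58  1.2   0.    1.37 -1.04]
shift [-0.07  0.04  9.19] turn [-0.05 -0.16  0.05] turn [ 2.5000e-01 -7.0000e-02 -1.7995e+02] 
top pot1 0.79 [ 0.5221 -0.0977  0.0802]
top pot1 0.78 [ 0.5214 -0.0235  0.0785]
top pot1 0.65 [ 0.6217 -0.0884  0.0752]
top pot1 0.61 [0.4525 0.2607 0.1134]
```

View pics/t6b.png

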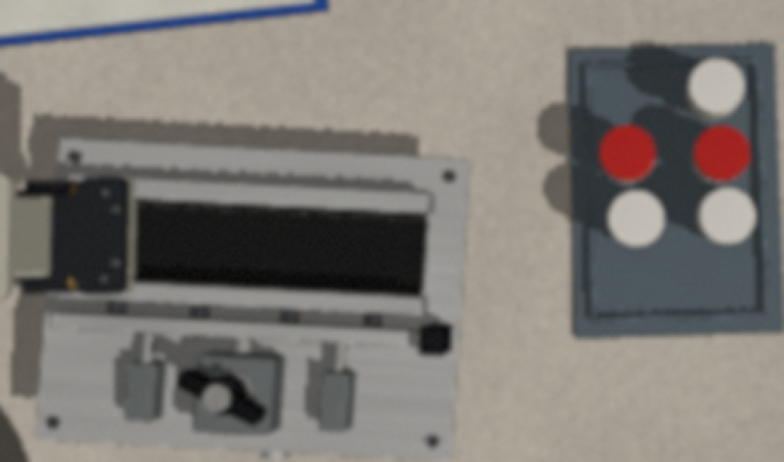

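```bash
python3 -m creep '[[[0,0,4,0,0,0,-1],[0,0,7,0,0,0,-1],[0,0,8.5,0,-0.2,0,-1],[0,0,9.1,0,-0.2,0,-1],[0,0,9.1,0,-0.2,0,-1]]]';  python3 - <<'E'
from h import *
st();go(.5119,.3912,.125,90); shot('side','s7')
E
```

```text
time: 13.15
tool_pos: [0.5119, 0.3889, 0.1276]
tool_rot: [-3.141, 0.001, 3.139]
contact_force: [0.2, 0.1, -1.7]
opening: 0.0448
t 13.15 pos [0.5119 0.3889 0.1276] rpy [-1.7996e+02  5.0000e-02  1.7988e+02] F [ 0.2  0.1 -1.7] T [ 0.01 -0.03  0.  ] op 0.0448 q [ 0.53  0.65  1.32 -0.    1.16 -1.04]
shift [0.   0.23 0.26] turn [-0.04  0.05 -0.12] turn [7.0000e-02 7.0000e-02 1.7988e+02]
```

View pics/s7.png

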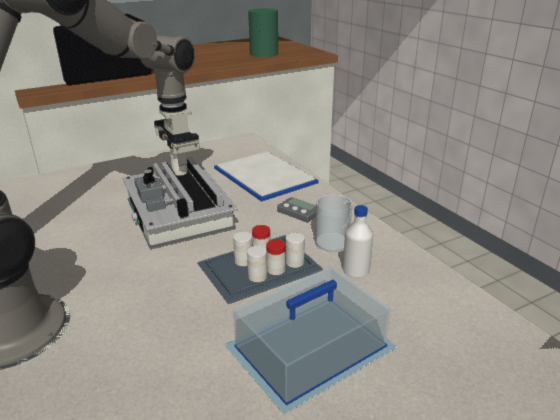

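The pot is between the bars at about (180,165), with no side force. I'll lower the last 2 mm, release and rise.

```bash
python3 -m creep '[[[0,0.2,0.2,0,0,0,-1],[0,0.2,0.25,0,0,0,-1],[0,0.2,0.25,0,0,0,0.25],[0,0.2,0.25,0,0,0,0.25],[0,0.2,0.25,0,0,0,0.25],[0,0.2,0,0,0,0,0.25],[0,0.2,-4,0,0,0,0.25],[0,0.2,-8,0,0,0,0.25]]]';  python3 - <<'E'
from h import *
st();go(.5237,-.099,.2,90)
E
```

```text
time: 14.0
tool_pos: [0.5116, 0.391, 0.2087]
tool_rot: [-3.14, -0.0, 3.14]
contact_force: [1.3, 0.5, 0.8]
opening: 0.0574
t 14.0 pos [0.5116 0.391  0.2087] rpy [-179.93   -0.    179.89] F [1.3 0.5 0.8] T [0.01 0.01 0.03] op 0.0574 q [ 0.53  0.59  1.21 -0.    1.34 -1.03]
shift [ -1.3  -49.     0.93] turn [-0.07 -0.   -0.11] turn [-1.0000e-02  1.1000e-01  1.7989e+02]
```

```bash
python3 -m creep '[[[-1.3,-49,0,0,0,0,0.25],[-1.3,-49,0,0,0,0,0.25],[-1.3,-49,0,0,0,0,0.25],[-1.3,-49,0,0,0,0,0.25],[-1.3,-49,0,0,0,0,0.25],[-1.3,-49,0,0,0,0,0.25],[-1.3,-49,0,0,0,0,0.25],[-1.3,-49,0,0,0,0,0.25]]]';  python3 - <<'E'
from h import *
st();go(.5237,-.099,.12,90)
im=shot('top','t8')
look('top','pot1')
cv2.imwrite('pics/t8b.png',cv2.resize(im[165:330,50:330,::-1],None,fx=2.8,fy=2.8,interpolation=cv2.INTER_CUBIC))
E
```

```text
time: 14.8
tool_pos: [0.5214, -0.0105, 0.2098]
tool_rot: [-3.14, 0.001, 3.14]
contact_force: [1.5, -0.7, -0.2]
opening: 0.0572
t 14.8 pos [ 0.5214 -0.0105  0.2098] rpy [-1.7992e+02  5.0000e-02  1.7990e+02] F [ 1.5 -0.7 -0.2] T [ 0.02 -0.08  0.02] op 0.0572 q [-0.17  0.36  1.58 -0.    1.19 -1.73]
shift [-0.24 -8.84  8.99] turn [-0.08  0.05 -0.1 ] turn [8.000e-02 1.200e-01 1.799e+02] 
top pot1 0.95 [0.511  0.379  0.1505]
top pot1 0.63 [ 0.6225 -0.0876  0.0752]
```

View pics/t8b.png

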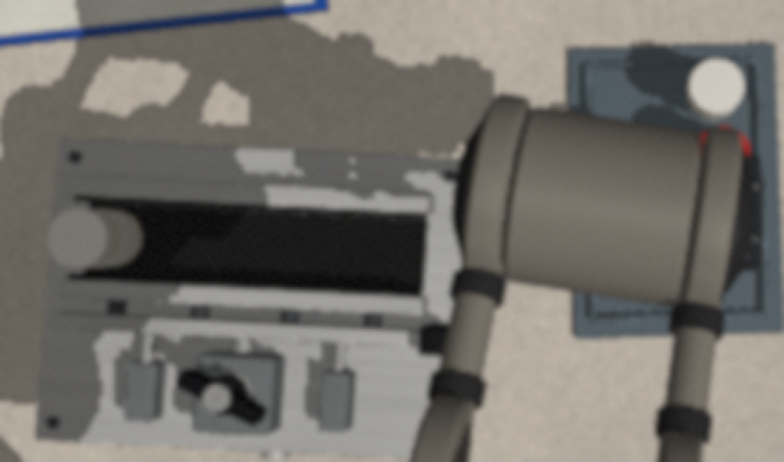

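The first pot stands upright between the bars at the left end (cap at crop (77,238)). Now the second.

```bash
python3 - <<'E'
from h import *
print(px('top',77.5,250,.152))
E
python3 -m creep '[[[-0.2,-4,0,0,0,0,0.25],[-0.2,-8.8,3,0,0,0,0.25],[-0.2,-8.8,7,0,0,0,0.25],[-0.2,-8.8,9,0,0,0,0.25],[-0.2,-8.8,9,0,0,0,0.25],[-0.2,-8.8,9,0,0,0,0.25]]]';  python3 - <<'E'
from h import *
st();go(.5237,-.099,.049,90)
E
```

```text
[0.5117788  0.38963639 0.152     ]
time: 15.5
tool_pos: [0.5237, -0.1018, 0.1206]
tool_rot: [-3.138, 0.001, 3.134]
contact_force: [0.2, 0.6, 0.9]
opening: 0.0576
t 15.5 pos [ 0.5237 -0.1018  0.1206] rpy [-1.7981e+02  8.0000e-02  1.7956e+02] F [0.2 0.6 0.9] T [ 0.07  0.01 -0.  ] op 0.0576 q [-0.33  0.48  1.67 -0.    0.99 -1.9 ]
shift [0.01 0.31 7.16] turn [-0.19  0.08 -0.44] turn [1.3000e-01 3.0000e-01 1.7956e+02]
```

```bash
python3 -m creep '[[[0,0.3,1,0,0,-0.4,0.25],[0,0.3,4,0,0,-0.4,0.25],[0,0.3,6.5,0,0,-0.4,0.25],[0,0.3,7.1,0,0,-0.4,0.25],[0,0.3,7.1,0,0,-0.4,-1],[0,0.3,7.1,0,0,-0.4,-1],[0,0.3,7.1,0,0,-0.4,-1],[0,0.3,7.1,0,0,-0.4,-1]]]' 15; python3 -m creep '[[[0,0,-3,0,0,0,-1],[0,0,-7,0,0,0,-1],[0,0,-12,0,0,0,-1],[0,0,-17,0,0,0,-1],[0,0,-17,0,0,0,-1]]]'
python3 - <<'E'
from h import *
st();go(.5072,.3143,.22,90); shot('side','s9')
E
```

```text
time: 16.3
tool_pos: [0.5247, -0.0992, 0.0509]
tool_rot: [-3.138, 0.004, 3.141]
contact_force: [0.6, 1.1, 3.5]
opening: 0.0444
time: 16.8
tool_pos: [0.5272, -0.0996, 0.2286]
tool_rot: [-3.133, 0.018, 3.141]
contact_force: [0.2, -0.3, -2.0]
opening: 0.0446
t 16.8 pos [ 0.5272 -0.0996  0.2286] rpy [-179.5     1.01  179.97] F [ 0.2 -0.3 -2. ] T [ 0.03 -0.03  0.03] op 0.0446 q [-0.33  0.36  1.53 -0.    1.23 -1.9 ]
shift [ 2.04 41.39  0.46] turn [-0.5   1.01 -0.03] turn [  1.59   0.79 179.96]
```

View pics/s9.png

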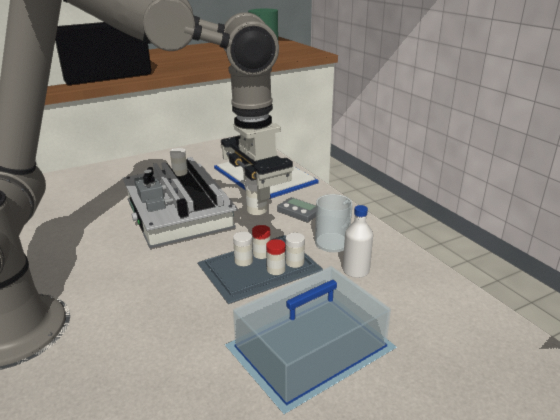

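The second pot is held at (256,200), and the first stands on the shaker at (178,160). Now to slot +38.

```bash
python3 -m creep '[[[0.2,4,0,-0.5,0.5,0,-1],[0.4,8.5,0.2,-0.5,1,0,-1],[0.6,13,0.5,-0.5,1,0,-1],[0.8,18,0.5,-0.5,1,0,-1],[1,23,0.5,-0.5,1,0,-1],[1.2,28,0.5,-0.5,1,0,-1],[1.6,33,0.5,-0.5,1,0,-1],[2,37,0.5,-0.5,1,0,-1]]]';  python3 - <<'E'
from h import *
st();go(.5072,.3143,.22,90)
E
```

```text
time: 17.65
tool_pos: [0.5047, 0.2732, 0.2155]
tool_rot: [3.14, -0.008, -3.141]
contact_force: [0.3, -0.9, -0.6]
opening: 0.0448
t 17.65 pos [0.5047 0.2732 0.2155] rpy [ 179.93   -0.45 -179.98] F [ 0.3 -0.9 -0.6] T [-0.01 -0.02  0.01] op 0.0448 q [ 0.36  0.45  1.42  0.    1.27 -1.21]
shift [-0.25  4.11 -0.45] turn [ 0.07 -0.45  0.02] turn [ 7.1000e-01  1.1000e-01 -1.7998e+02]
```

```bash
python3 -m creep '[[[-0.3,3,-0.4,0,-0.4,0,-1],[-0.3,4.1,-0.4,0,-0.4,0,-1],[-0.3,4.1,-0.4,0,-0.4,0,-1],[-0.3,4.1,0,0,-0.4,0,-1],[-0.3,4.1,3,0,-0.4,0,-1],[-0.3,4.1,6,0,-0.4,0,-1],[-0.3,4.1,7,0,-0.4,0,-1],[-0.3,4.1,7,0,-0.4,0,-1]]]';  python3 - <<'E'
from h import *
st();go(.5072,.3143,.125,90)
E
```

```text
time: 18.45
tool_pos: [0.5066, 0.3126, 0.144]
tool_rot: [-3.141, -0.004, 3.14]
contact_force: [-0.6, 0.1, -1.2]
opening: 0.0448
t 18.45 pos [0.5066 0.3126 0.144 ] rpy [-179.97   -0.25  179.92] F [-0.6  0.1 -1.2] T [ 0.09 -0.06 -0.  ] op 0.0448 q [ 0.42  0.56  1.45  0.    1.13 -1.15]
shift [-0.07  0.17  1.9 ] turn [-0.03 -0.25 -0.08] turn [-3.9000e-01  5.0000e-02  1.7992e+02]
```

```bash
python3 -m creep '[[[-0.1,0.2,1,0,-0.2,0,-1],[-0.1,0.2,1.9,0,-0.2,0,-1],[-0.1,0.2,1.9,0,-0.2,0,-1],[-0.1,0.2,1.9,0,-0.2,0,0.25],[-0.1,0.2,1.9,0,-0.2,0,0.25],[-0.1,0.2,1.9,0,-0.2,0,0.25],[-0.1,0.2,0,0,-0.2,0,0.25],[-0.1,0.2,-5,0,-0.2,0,0.25]]]';  python3 -m creep '[[[0,-0,-3,0,0,0,0.25],[0,-10,-3,0,0,0,0.25],[0,-20,-3,0,0,0,0.25],[0,-20,-3,0,0,0,0.25]]]';python3 - <<'E'
from h import *
st();go(.5224,-.0256,.16,90)
E
```

```text
time: 19.25
tool_pos: [0.5055, 0.3135, 0.1905]
tool_rot: [-3.137, -0.01, 3.14]
contact_force: [1.1, 0.6, -0.1]
opening: 0.0575
time: 19.65
tool_pos: [0.5053, 0.1624, 0.2216]
tool_rot: [-3.137, -0.009, -3.142]
contact_force: [0.7, 0.3, -0.3]
opening: 0.057
t 19.65 pos [0.5053 0.1624 0.2216] rpy [-179.73   -0.51 -179.99] F [ 0.7  0.3 -0.3] T [-0.02 -0.09  0.  ] op 0.057 q [ 0.17  0.37  1.53 -0.    1.25 -1.4 ]
shift [ -1.77 -18.77   6.24] turn [-0.27 -0.51  0.01] turn [   0.8    -0.43 -179.99]
```

```bash
python3 -m creep '[[[-0.5,-5,1,0,0,0,0.25],[-1,-10,2,-0.3,-0.5,0,0.25],[-1.4,-15,4,-0.3,-0.5,0,0.25],[-1.8,-18.8,6,-0.3,-0.5,0,0.25],[-1.8,-18.8,6,-0.3,-0.5,0,0.25],[-1.8,-18.8,6,-0.3,-0.5,0,0.25]]]';python3 - <<'E'
from h import *
st();go(.5224,-.0256,.049,90); shot('side','s10'); look('side','pot1')
E
```

```text
time: 20.25
tool_pos: [0.5225, -0.0267, 0.1621]
tool_rot: [3.141, -0.001, 3.139]
contact_force: [-0.4, 0.1, -0.1]
opening: 0.0574
t 20.25 pos [ 0.5225 -0.0267  0.1621] rpy [ 1.7995e+02 -6.0000e-02  1.7985e+02] F [-0.4  0.1 -0.1] T [0.04 0.04 0.01] op 0.0574 q [-0.2   0.42  1.64  0.    1.08 -1.77]
shift [ 0.    0.1  11.31] turn [ 0.05 -0.06 -0.15] turn [-1.0000e-01 -9.0000e-02  1.7985e+02] 
side pot1 0.94 [0.4997 0.2975 0.1295]
side pot1 0.78 [ 0.6226 -0.1016  0.0543]
side pot1 0.64 [0.498  0.381  0.1412]
side pot1 0.62 [ 0.5196 -0.0401  0.0517]
```

View pics/s10.png

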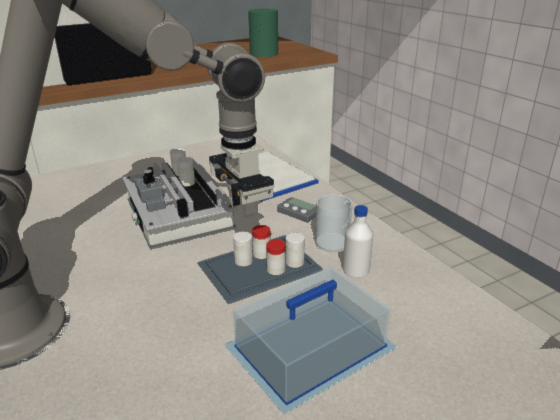

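Both placed pots stand (178,160), (186,172); the next one is unmoved at (243,250). Grasping it.

```bash
python3 -m creep '[[[0,0.1,4,0,0,-0.1,0.25],[0,0.1,8,0,0,-0.1,0.25],[0,0.1,10.7,0,0,-0.1,0.25],[0,0.1,11.2,0,0,-0.1,0.25],[0,0.1,11.2,0,0,-0.1,-1],[0,0.1,11.2,0,0,-0.1,-1],[0,0.1,11.2,0,0,-0.1,-1],[0,0.1,11.2,0,0,-0.1,-1]]]' 15; python3 -m creep '[[[0,0,-3,0,0,0,-1],[0,0,-7,0,0,0,-1],[0,0,-12,0,0,0,-1],[0,0,-17,0,0,0,-1],[0,0,-17,0,0,0,-1]]]'
python3 - <<'E'
from h import *
st();go(.5026,.2385,.22,90); shot('side','s11')
E
```

```text
time: 21.15
tool_pos: [0.5243, -0.0239, 0.0527]
tool_rot: [3.141, 0.004, -3.139]
contact_force: [0.4, 1.9, 6.3]
opening: 0.0447
time: 21.65
tool_pos: [0.5268, -0.0247, 0.2304]
tool_rot: [-3.139, 0.019, -3.139]
contact_force: [0.4, -0.5, -1.0]
opening: 0.0447
t 21.65 pos [ 0.5268 -0.0247  0.2304] rpy [-179.85    1.06 -179.86] F [ 0.4 -0.5 -1. ] T [-0.02 -0.08 -0.01] op 0.0447 q [-0.19  0.34  1.55  0.    1.23 -1.77]
shift [ 2.37 26.33  0.93] turn [-0.15  1.06  0.14] turn [  -1.67   -0.23 -179.85]
```

View pics/s11.png

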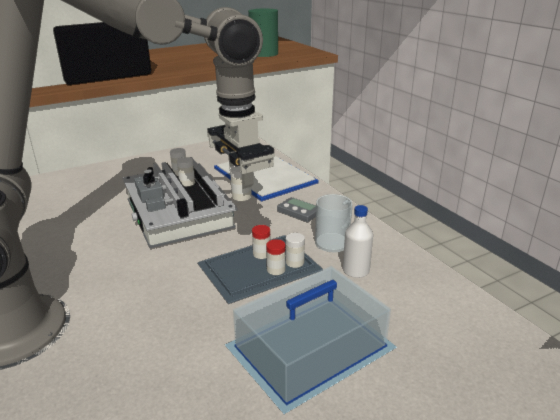

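Third pot held. To slot -38.

```bash
python3 -m creep '[[[0.3,4,0,0,0.5,0,-1],[0.8,9,0.3,0,1,0,-1],[1.2,14,0.7,0,1,0,-1],[1.6,18,0.9,0,1,0,-1],[2.1,23,0.9,0,1,0,-1],[2.4,26.3,0.9,0,1,0,-1],[2.4,26.3,0.9,0,1,0,-1],[2.4,26.3,0.9,0,1,0,-1]]]';  python3 - <<'E'
from h import *
st();go(.5026,.2385,.145,90)
E
```

```text
time: 22.5
tool_pos: [0.4998, 0.2387, 0.2157]
tool_rot: [-3.139, -0.007, -3.137]
contact_force: [-0.4, -0.6, -1.2]
opening: 0.0448
t 22.5 pos [0.4998 0.2387 0.2157] rpy [-179.85   -0.41 -179.76] F [-0.4 -0.6 -1.2] T [ 0.01  0.02 -0.07] op 0.0448 q [ 0.31  0.42  1.48 -0.    1.25 -1.27]
shift [-0.33 -0.    7.06] turn [-0.15 -0.41  0.24] turn [   0.64   -0.24 -179.76]
```

```bash
python3 -m creep '[[[-0.3,0,0,0,-0.4,0.2,-1],[-0.3,0,2,0,-0.4,0.2,-1],[-0.3,0,5,0,-0.4,0.2,-1],[-0.3,0,7,0,-0.4,0.2,-1],[-0.3,0,7,0,-0.4,0.2,-1]]]';  python3 - <<'E'
from h import *
st();go(.5026,.2385,.127,90)
E
```

```text
time: 23.0
tool_pos: [0.5009, 0.2364, 0.1427]
tool_rot: [-3.137, -0.006, 3.14]
contact_force: [0.3, 1.0, -0.9]
opening: 0.0447
t 23.0 pos [0.5009 0.2364 0.1427] rpy [-179.72   -0.35  179.91] F [ 0.3  1.  -0.9] T [-0.02  0.05 -0.06] op 0.0447 q [ 0.3   0.49  1.58 -0.    1.08 -1.26]
shift [-0.18  0.22  1.57] turn [-0.28 -0.35 -0.09] turn [ -0.56   0.44 179.91]
```

```bash
python3 -m creep '[[[-0.2,0.2,1,-0.3,-0.3,0,-1],[-0.2,0.2,1.6,-0.3,-0.3,0,-1],[-0.2,0.2,1.6,-0.3,-0.3,0,-1],[-0.2,0.2,1.6,-0.3,-0.3,0,0.25],[-0.2,0.2,1.6,-0.3,-0.3,0,0.25],[-0.2,0.2,1.6,-0.3,-0.3,0,0.25],[-0.2,0.2,0,-0.3,-0.3,0,0.25],[-0.2,0.2,-5,-0.3,-0.3,0,0.25]]]';  python3 -m creep '[[[0,-0,-3,0,0,0,0.25],[0,-10,-3,0,0,0,0.25],[0,-10,-3,0,0,0,0.25],[0,-10,-3,0,0,0,0.25]]]';python3 - <<'E'
from h import *
st();go(.627,-.0915,.16,90); im=shot('top','t12')
cv2.imwrite('pics/t12b.png',cv2.resize(im[165:330,50:330,::-1],None,fx=2.8,fy=2.8,interpolation=cv2.INTER_CUBIC))
look('top','pot1')
E
```

```text
time: 23.8
tool_pos: [0.5007, 0.2379, 0.1893]
tool_rot: [-3.139, -0.01, 3.14]
contact_force: [1.3, 0.3, 0.3]
opening: 0.0574
time: 24.2
tool_pos: [0.501, 0.1334, 0.2201]
tool_rot: [-3.137, -0.01, 3.135]
contact_force: [-0.4, 0.2, 0.3]
opening: 0.0578
t 24.2 pos [0.501  0.1334 0.2201] rpy [-179.74   -0.56  179.65] F [-0.4  0.2  0.3] T [0.02 0.02 0.02] op 0.0578 q [ 0.11  0.35  1.57 -0.    1.23 -1.45]
shift [-12.8  -22.38   5.99] turn [-0.25 -0.56 -0.35] turn [ -0.87   0.4  179.65] 
top pot1 0.62 [0.5112 0.3819 0.1534]
top pot1 0.46 [ 0.7342 -0.1761  0.1171]
```

View pics/t12b.png

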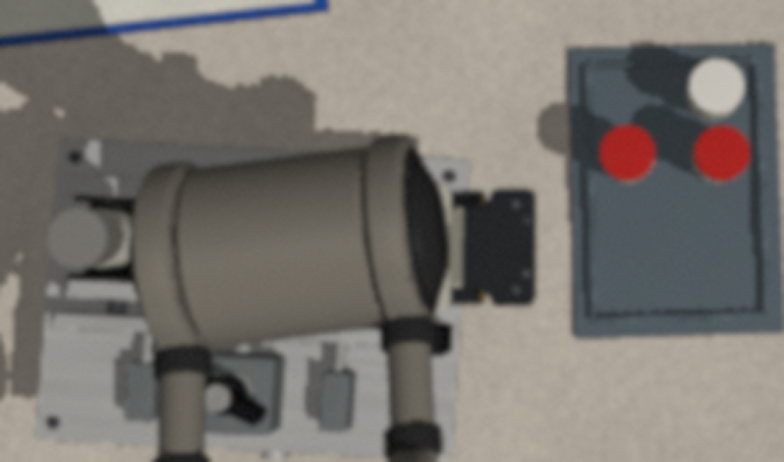

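```bash
python3 - <<'E'
from h import *
t=cv2.imread('pics/t12.png').astype(int)
for m in((t.min(2)>150),(t[:,:,2]-t[:,:,1]>90)):
    m=m.astype(np.uint8); m[:,:262]=0;m[:,322:]=0;m[:186]=0;m[235:]=0
    n,l,s,c=cv2.connectedComponentsWithStats(m)
    for i in range(1,n):
        if s[i,4]>100: print(s[i].tolist(),px('top',*c[i],.078).round(4))
print(px('top',717/2.8+50,86/2.8+165,.078))
E
python3 -m creep '[[[-3,-4,0,0,0,0,0.25],[-6,-9,1,0,-0.5,-0.3,0.25],[-9,-14,3,-0.2,-0.5,-0.3,0.25],[-11,-18,4,-0.2,-0.5,-0.3,0.25],[-12.8,-22.4,5,-0.2,-0.5,-0.3,0.25],[-12.8,-22.4,5,-0.2,-0.5,-0.3,0.25],[-12.8,-22.4,5,-0.2,-0.5,-0.3,0.25]]]';python3 - <<'E'
from h import *
st();go(.627,-.0915,.049,90)
E
```

```text
[297, 187, 19, 19, 282] [ 0.6289 -0.0915  0.078 ]
[265, 210, 19, 19, 277] [ 0.5763 -0.0185  0.078 ]
[299, 210, 19, 19, 275] [ 0.5751 -0.095   0.078 ]
[ 0.62844455 -0.09234601  0.078     ]
time: 25.0
tool_pos: [0.6281, -0.0882, 0.1677]
tool_rot: [3.14, -0.003, 3.141]
contact_force: [-0.2, 0.3, 0.9]
opening: 0.0576
t 25.0 pos [ 0.6281 -0.0882  0.1677] rpy [ 1.7988e+02 -1.5000e-01  1.7997e+02] F [-0.2  0.3  0.9] T [ 0.02  0.02 -0.04] op 0.0576 q [-0.26  0.6   1.3   0.    1.24 -1.83]
shift [ 0.07 -0.36 11.87] turn [ 0.12 -0.15 -0.03] turn [ -0.24  -0.18 179.97]
```

```bash
python3 -m creep '[[[0,-0.3,4,0,0,0,0.25],[0,-0.3,8,0,-0.1,0,0.25],[0,-0.3,11,0,-0.1,0,0.25],[0,-0.3,11.7,0,-0.1,0,0.25],[0,-0.3,11.7,0,-0.1,0,-1],[0,-0.3,11.7,0,-0.1,0,-1],[0,-0.3,11.7,0,-0.1,0,-1],[0,-0.3,11.7,0,-0.1,0,-1]]]' 15; python3 -m creep '[[[0,0,-3,0,0,0,-1],[0,0,-7,0,0,0,-1],[0,0,-12,0,0,0,-1],[0,0,-17,0,0,0,-1],[0,0,-17,0,0,0,-1]]]'
python3 - <<'E'
from h import *
st();go(.4979,.1616,.22,90); shot('side','s13')
E
```

```text
time: 25.8
tool_pos: [0.629, -0.0907, 0.0529]
tool_rot: [3.14, 0.003, 3.141]
contact_force: [-0.2, 1.2, 5.6]
opening: 0.0445
time: 26.3
tool_pos: [0.6317, -0.092, 0.2323]
tool_rot: [-3.139, 0.018, 3.141]
contact_force: [0.8, -0.4, -0.7]
opening: 0.0448
t 26.3 pos [ 0.6317 -0.092   0.2323] rpy [-179.85    1.05  179.96] F [ 0.8 -0.4 -0.7] T [ 0.01 -0.02  0.  ] op 0.0448 q [-0.27  0.55  1.21  0.    1.36 -1.84]
shift [13.42 25.35  0.91] turn [-0.15  1.05 -0.04] turn [  1.65   0.24 179.96]
```

View pics/s13.png

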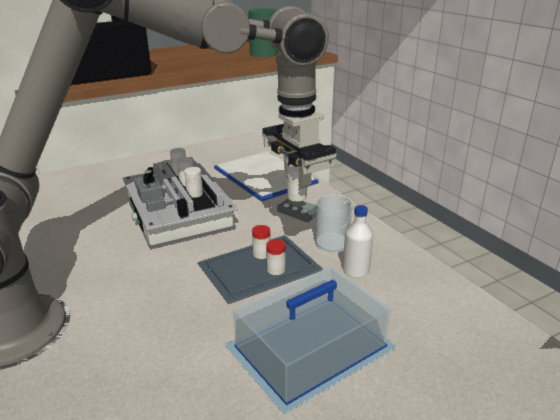

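```bash
python3 -m creep '[[[2,3.5,0,0,0.5,0,-1],[4.2,8,0.3,0,1,0,-1],[6.4,12,0.7,0,1,0,-1],[8.6,16,0.9,0,1,0,-1],[11,20.5,0.9,0,1,0,-1],[13.4,25.3,0.9,0,1,0,-1],[13.4,25.3,0.9,0,1,0,-1],[13.4,25.3,0.9,0,1,0,-1]]]';  python3 - <<'E'
from h import *
st();go(.4979,.1616,.145,90)
im=shot('top','t14')
cv2.imwrite('pics/t14b.png',cv2.resize(im[165:330,50:330,::-1],None,fx=2.8,fy=2.8,interpolation=cv2.INTER_CUBIC))
E
```

```text
time: 27.15
tool_pos: [0.4955, 0.1624, 0.2166]
tool_rot: [-3.14, -0.007, -3.139]
contact_force: [-0.1, -0.1, -0.6]
opening: 0.045
t 27.15 pos [0.4955 0.1624 0.2166] rpy [-179.92   -0.37 -179.88] F [-0.1 -0.1 -0.6] T [0.01 0.04 0.04] op 0.045 q [ 0.17  0.36  1.57 -0.    1.22 -1.4 ]
shift [-0.28 -0.07  7.16] turn [-0.08 -0.37  0.12] turn [ 5.9000e-01 -1.3000e-01 -1.7988e+02]
```

View pics/t14b.png

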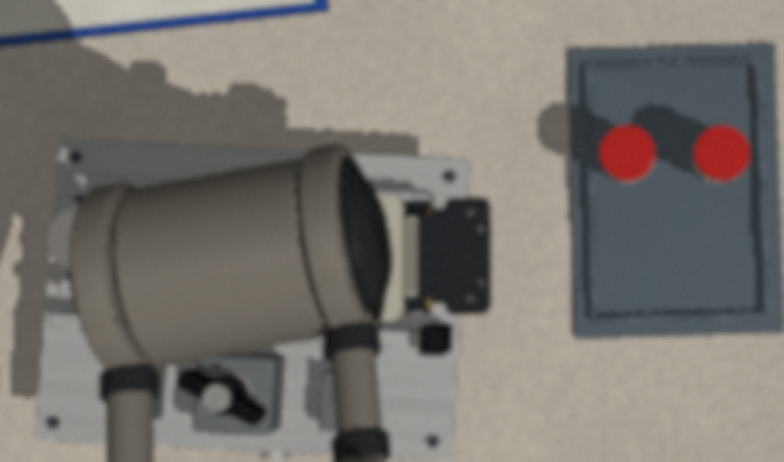

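The arm hides the row here; the gripper is at the near end, and the reds are unmoved in the tray. Lowering the fourth pot.

```bash
python3 -m creep '[[[-0.3,0,0,0,-0.4,0.1,-1],[-0.3,0,2,0,-0.4,0.1,-1],[-0.3,0,5,0,-0.4,0.1,-1],[-0.3,0,7.1,0,-0.4,0.1,-1],[-0.3,0,7.1,0,-0.4,0.1,-1]]]';  python3 - <<'E'
from h import *
st();go(.4979,.1616,.127,90)
E
```

```text
time: 27.7
tool_pos: [0.4979, 0.1593, 0.1427]
tool_rot: [-3.139, -0.005, 3.138]
contact_force: [-0.5, -0.7, -0.9]
opening: 0.0444
t 27.7 pos [0.4979 0.1593 0.1427] rpy [-179.83   -0.28  179.78] F [-0.5 -0.7 -0.9] T [ 0.05 -0.05  0.03] op 0.0444 q [ 0.16  0.44  1.67 -0.    1.04 -1.4 ]
shift [-0.01  0.23  1.57] turn [-0.17 -0.28 -0.22] turn [ -0.44   0.27 179.78]
```

Then retreat back over the tray's free side, so the shaker is seen from above.

```bash
python3 -m creep '[[[0,0.2,1,-0.2,-0.3,-0.2,-1],[0,0.2,1.6,-0.2,-0.3,-0.2,-1],[0,0.2,1.6,-0.2,-0.3,-0.2,-1],[0,0.2,1.6,-0.2,-0.3,-0.2,0.25],[0,0.2,1.6,-0.2,-0.3,-0.2,0.25],[0,0.2,1.6,-0.2,-0.3,-0.2,0.25],[0,0.2,0,-0.2,-0.3,-0.2,0.25],[0,0.2,-5,-0.2,-0.3,-0.2,0.25]]]';  python3 -m creep '[[[0,-0,-3,0,0,0,0.25],[0,-10,-4,0,0,0,0.25],[0,-20,-6,0,0,0,0.25],[4,-26,-6,0,0,0,0.25],[4,-26,-6,0,0,0,0.25],[4,-26,-6,0,0,0,0.25]]]';python3 - <<'E'
from h import *
st(); im=shot('top','t15'); shot('side','s15')
cv2.imwrite('pics/t15b.png',cv2.resize(im[195:335,50:230,::-1],None,fx=4.2,fy=4.2,interpolation=cv2.INTER_CUBIC))
look('top','pot1'); look('top','tab_top'); look('top','screw_grip')
E
```

```text
time: 28.5
tool_pos: [0.4956, 0.161, 0.1897]
tool_rot: [-3.14, -0.009, 3.141]
contact_force: [0.9, 0.5, 0.2]
opening: 0.0575
time: 29.1
tool_pos: [0.4594, -0.0844, 0.2492]
tool_rot: [-3.14, -0.008, -3.141]
contact_force: [0.3, -0.7, -0.1]
opening: 0.0572
t 29.1 pos [ 0.4594 -0.0844  0.2492] rpy [-179.92   -0.48 -179.99] F [ 0.3 -0.7 -0.1] T [ 0.06 -0.01 -0.02] op 0.0572 q [-0.34  0.23  1.65 -0.    1.26 -1.91]
top pot1 0.91 [0.5028 0.23   0.1525]
top pot1 0.89 [0.4931 0.1558 0.1492]
top pot1 0.84 [0.5039 0.3043 0.1516]
top pot1 0.63 [0.5107 0.3813 0.1505]
top screw_grip 0.71 [0.7689 0.1272 0.0207]
top screw_grip 0.56 [0.3964 0.2841 0.1486]
```

View pics/t15b.png

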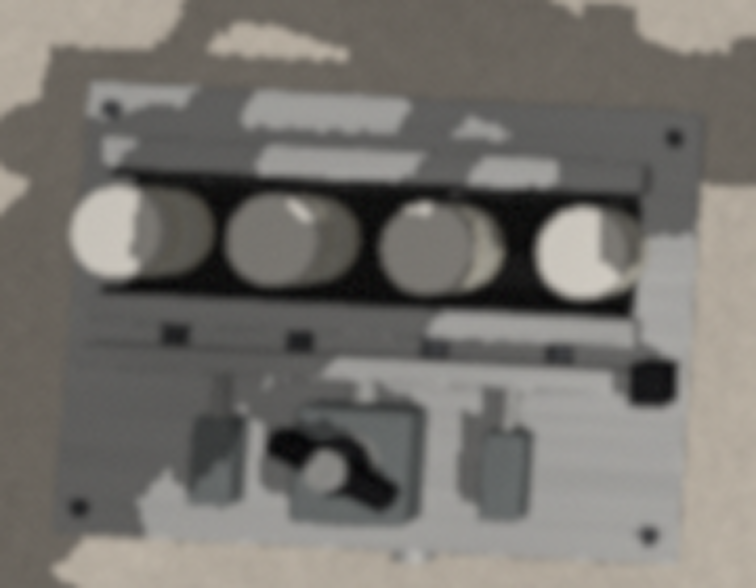

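View pics/s15.png

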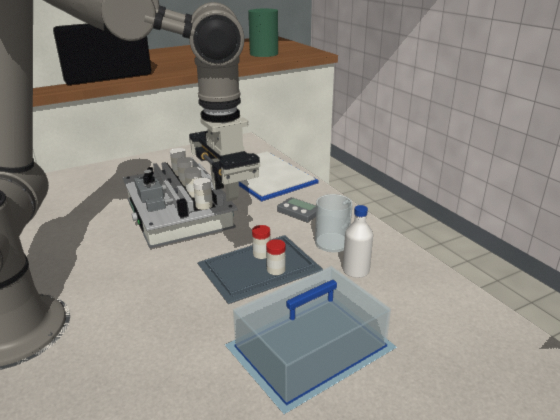

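Run:
```python
from h import *
go(.3933,.2828,.22,150.5)
```

```text
shift [ 6.7  36.52  2.91] turn [  0.24  -0.48 -60.57] turn [ -0.55  -0.27 119.43]
```

```bash
python3 -m creep '[[[0.6,4,0,0,0,-7,0.2],[1.5,9,0,0,0,-15,0.2],[2.4,14,0,0,-0.3,-23,0.2],[3.3,19,0.5,0,-0.3,-31,0.2],[4.2,24,1,0,-0.4,-39,0.2],[5.1,28,1.5,0,-0.4,-47,0.2],[6,32,2,0.2,-0.4,-55,0.2],[6.7,36.5,2.9,0.2,-0.4,-60.5,0.2]]]'; python3 -m creep '[[[0,0,0,0,0,0,0.2],[0,0,0,0,0,0,0.2]]]'
python3 - <<'E'
from h import *
st();go(.3933,.2828,.145,150.5);shot('side','s16')
E
```

```text
time: 30.15
tool_pos: [0.3914, 0.2861, 0.2203]
tool_rot: [3.141, -0.0, -2.078]
contact_force: [0.6, -0.7, 0.8]
opening: 0.0552
time: 30.35
tool_pos: [0.3898, 0.2882, 0.2198]
tool_rot: [3.14, -0.001, -2.073]
contact_force: [-0.3, -0.5, -0.3]
opening: 0.0549
t 30.35 pos [0.3898 0.2882 0.2198] rpy [ 1.7992e+02 -6.0000e-02 -1.1879e+02] F [-0.3 -0.5 -0.3] T [0.1  0.02 0.04] op 0.0549 q [ 0.48  0.29  1.66  0.    1.19 -2.16]
shift [ 0.3  -0.58  7.48] turn [ 0.08 -0.06  0.71] turn [ 1.0000e-01  1.3000e-01 -1.7929e+02]
```

View pics/s16.png

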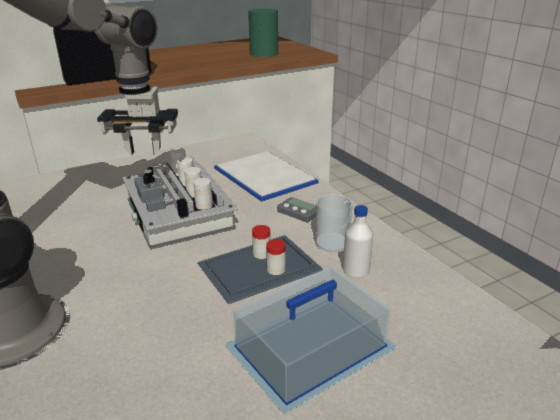

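The gripper is over the T-handle (fingers near (130,145)/(155,148), handle at (149,178)). Lowering partway and checking.

```bash
python3 -m creep '[[[0.3,-0.6,1,0,0,0.7,0.2],[0.3,-0.6,3,0,0,0.7,0.2],[0.3,-0.6,4.2,0,0,0.7,0.2],[0.3,-0.6,4.2,0,0,0.7,0.2]]]'
python3 - <<'E'
from h import *
st();go(.3933,.2828,.144,150.5);im=shot('side','s17')
cv2.imwrite('pics/s17b.png',cv2.resize(im[110:230,90:240,::-1],None,fx=5,fy=5,interpolation=cv2.INTER_CUBIC))
print((proj('side',[.3933,.2828,.154])-[90,110])*5)
E
```

```text
time: 30.8
tool_pos: [0.3937, 0.2796, 0.1763]
tool_rot: [3.139, -0.004, -2.091]
contact_force: [0.1, -0.2, -0.2]
opening: 0.0552
t 30.8 pos [0.3937 0.2796 0.1763] rpy [ 179.84   -0.23 -119.8 ] F [ 0.1 -0.2 -0.2] T [ 0.06  0.07 -0.  ] op 0.0552 q [ 0.46  0.33  1.73  0.    1.08 -2.16]
shift [-0.27  0.19  3.23] turn [ 0.16 -0.23 -0.3 ] turn [ -0.37  -0.25 179.7 ] 
[289.35693396 307.75422507]
```

View pics/s17b.png

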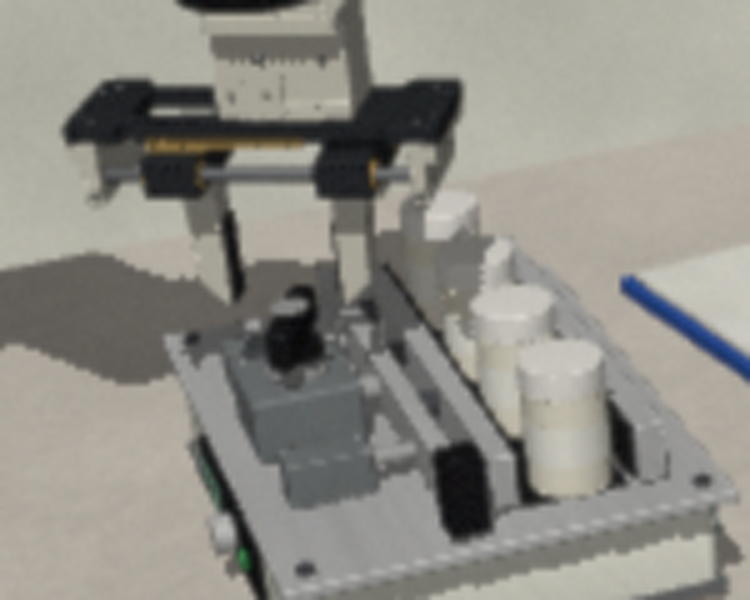

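```bash
python3 -m creep '[[[-0.2,0.2,1,0.1,-0.2,-0.3,0.2],[-0.2,0.2,2.4,0.1,-0.2,-0.3,0.2],[-0.2,0.2,3.2,0.1,-0.2,-0.3,0.2],[-0.2,0.2,3.2,0.1,-0.2,-0.3,0.2],[-0.2,0.2,3.2,0.1,-0.2,-0.3,-1],[-0.2,0.2,3.2,0.1,-0.2,-0.3,-1],[-0.2,0.2,3.2,0.1,-0.2,-0.3,-1],[-0.2,0.2,3.2,0.1,-0.2,-0.3,-1]]]' 10;python3 -m creep '[[[0,0,0,0,0,0,-1],[0,0,0,0,0,0,-1],[0,0,0,0,0,0,-1]]]' 40
python3 - <<'E'
from h import *
st();im=shot('side','s18')
cv2.imwrite('pics/s18b.png',cv2.resize(im[110:230,90:240,::-1],None,fx=5,fy=5,interpolation=cv2.INTER_CUBIC))
E
```

```text
time: 31.65
tool_pos: [0.3936, 0.2829, 0.1458]
tool_rot: [-3.141, 0.002, -2.085]
contact_force: [0.2, 0.1, -0.4]
opening: 0.0273
time: 31.95
tool_pos: [0.3914, 0.2841, 0.1458]
tool_rot: [3.137, 0.001, -2.085]
contact_force: [-8.4, 6.2, 4.8]
opening: 0.0137
t 31.95 pos [0.3914 0.2841 0.1458] rpy [ 1.7976e+02  7.0000e-02 -1.1949e+02] F [-8.4  6.2  4.8] T [1.25 1.59 0.04] op 0.0137 q [ 0.47  0.37  1.77  0.    1.   -2.16]
```

View pics/s18b.png

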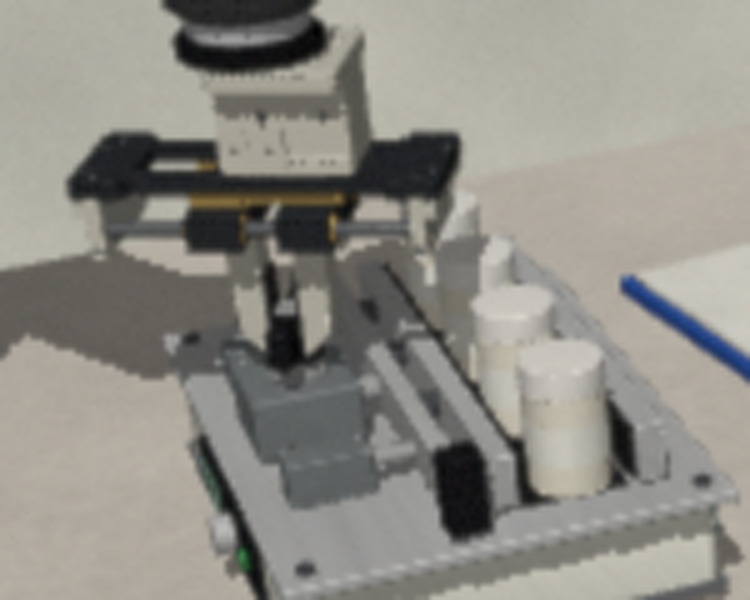

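Handle gripped (opening 13.7 mm). Turning clockwise.

```bash
python3 -m creep '[[[0,0.1,0,0,0,6,-1],[0,0.1,0,0,0,14,-1],[0,0.1,0,0,0,22,-1],[0,0.1,0,0,0,30,-1],[0,0.1,0,0,0,38,-1],[0,0.1,0,0,0,46,-1],[0,0.1,0,0,0,54,-1],[0,0.1,0,0,0,54,-1]]]'
python3 - <<'E'
from h import *
st();im=shot('side','s19')
cv2.imwrite('pics/s19b.png',cv2.resize(im[110:230,90:240,::-1],None,fx=5,fy=5,interpolation=cv2.INTER_CUBIC))
E
```

```text
time: 32.8
tool_pos: [0.3904, 0.2856, 0.1458]
tool_rot: [3.136, -0.002, -3.032]
contact_force: [-1.4, 4.9, -1.4]
opening: 0.0139
t 32.8 pos [0.3904 0.2856 0.1458] rpy [ 1.7968e+02 -1.3000e-01 -1.7373e+02] F [-1.4  4.9 -1.4] T [ 0.9   0.16 -0.19] op 0.0139 q [ 0.47  0.37  1.77  0.01  1.   -1.21]
```

View pics/s19b.png

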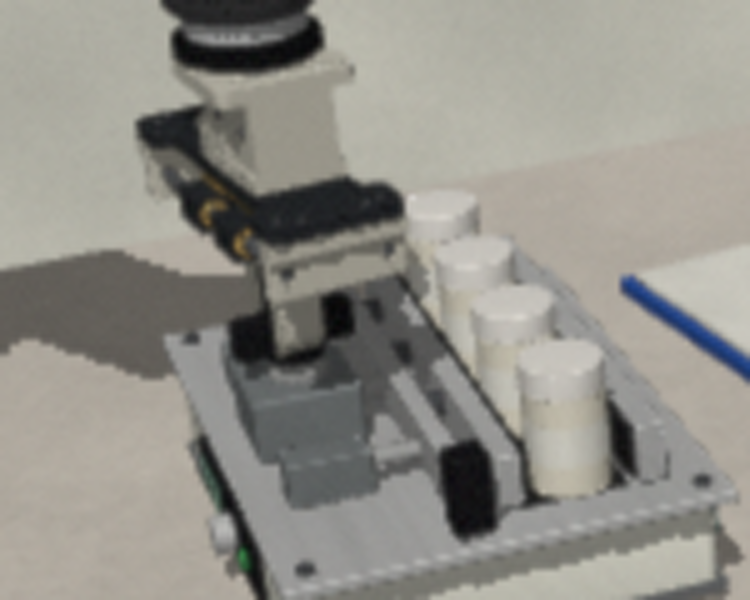

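The handle, beam and bar have moved with the gripper; the four pots are in line. Continuing.

```bash
python3 -m creep '[[[0,0.1,0,0,0,8,-1],[0,0.1,0,0,0,16,-1],[0,0.1,0,0,0,24,-1],[0,0.1,0,0,0,32,-1],[0,0.1,0,0,0,40,-1],[0,0.1,0,0,0,48,-1],[0,0.1,0,0,0,56,-1],[0,0.1,0,0,0,64,-1]]]'; python3 -c "
from h import *
st()"; python3 -m creep '[[[0,0,0,0,0,8,-1],[0,0,0,0,0,16,-1],[0,0,0,0,0,24,-1],[0,0,0,0,0,32,-1],[0,0,0,0,0,40,-1],[0,0,0,0,0,48,-1],[0,0,0,0,0,56,-1],[0,0,0,0,0,56,-1]]]'
python3 - <<'E'
from h import *
st();im=shot('side','s20')
cv2.imwrite('pics/s20b.png',cv2.resize(im[110:230,90:240,::-1],None,fx=5,fy=5,interpolation=cv2.INTER_CUBIC))
E
```

```text
time: 33.65
tool_pos: [0.3912, 0.2875, 0.1459]
tool_rot: [3.138, -0.006, 2.132]
contact_force: [4.2, 4.1, -5.6]
opening: 0.0138
t 33.65 pos [0.3912 0.2875 0.1459] rpy [179.81  -0.36 122.13] F [ 4.2  4.1 -5.6] T [ 0.59 -0.67  0.22] op 0.0138 q [ 0.47  0.37  1.77  0.01  1.   -0.09]
time: 34.45
tool_pos: [0.3931, 0.2877, 0.1459]
tool_rot: [-3.141, -0.008, 1.15]
contact_force: [6.5, 0.6, -5.9]
opening: 0.0137
t 34.45 pos [0.3931 0.2877 0.1459] rpy [-179.99   -0.47   65.9 ] F [ 6.5  0.6 -5.9] T [-0.33 -1.02 -0.17] op 0.0137 q [0.47 0.37 1.77 0.01 0.99 0.89]
```

View pics/s20b.png

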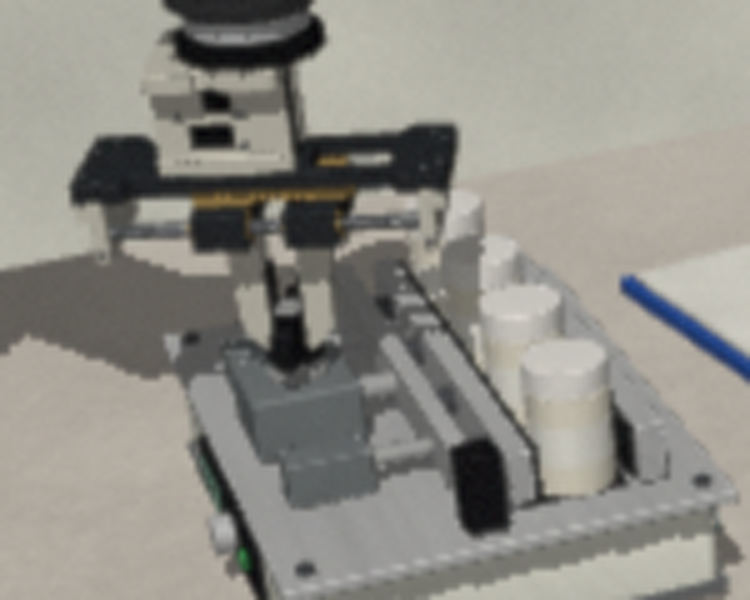

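The bar has nearly reached the pots; the near pot has shifted slightly. Tab still flush. Continue in steps.

```bash
python3 -m creep '[[[0,0,0,0,0.4,8,-1],[0,0,0,0,0.4,16,-1],[0,0,0,0,0.4,24,-1],[0,0,0,0,0.4,32,-1],[0,0,0,0,0.4,40,-1],[0,0,0,0,0.4,48,-1],[0,0,0,0,0.4,56,-1],[0,0,0,0,0.4,56,-1]]]'
python3 - <<'E'
from h import *
st();im=shot('side','s21')
cv2.imwrite('pics/s21b.png',cv2.resize(im[110:230,90:240,::-1],None,fx=5,fy=5,interpolation=cv2.INTER_CUBIC))
E
```

```text
time: 35.3
tool_pos: [0.3941, 0.2862, 0.1458]
tool_rot: [-3.135, -0.012, 0.172]
contact_force: [4.9, -7.0, -0.9]
opening: 0.0138
t 35.3 pos [0.3941 0.2862 0.1458] rpy [-179.6    -0.67    9.86] F [ 4.9 -7.  -0.9] T [-1.51 -0.53 -0.07] op 0.0138 q [0.47 0.37 1.77 0.   0.98 1.86]
```

View pics/s21b.png

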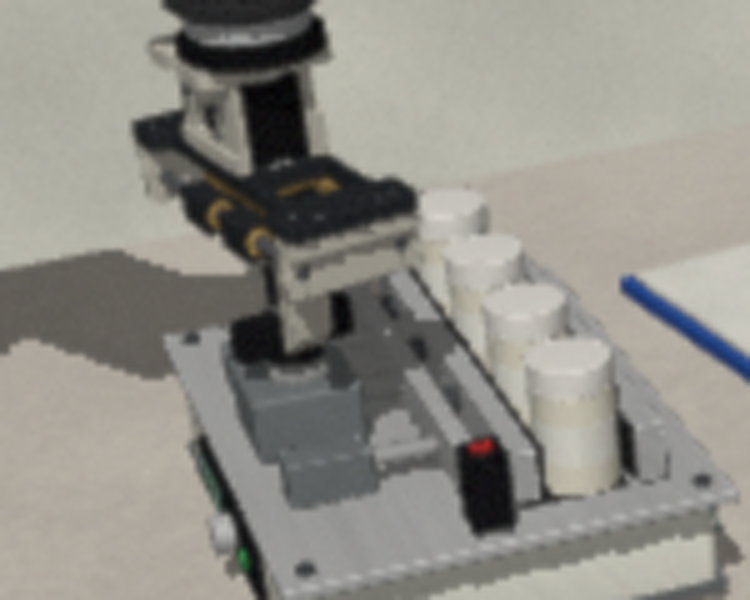

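The red tab has begun to show at crop (481,446). About one more radian.

```bash
python3 -m creep '[[[0,0,0,-0.4,0.4,8,-1],[0,0,0,-0.4,0.4,16,-1],[0,0,0,-0.4,0.4,24,-1],[0,0,0,-0.4,0.4,32,-1],[0,0,0,-0.4,0.4,40,-1],[0,0,0,-0.4,0.4,48,-1],[0,0,0,-0.4,0.4,56,-1],[0,0,0,-0.4,0.4,60,-1]]]';python3 -m creep '[[[0,0,0,0,0,0.5,-1],[0,0,0,0,0,0.5,-1]]]'
python3 - <<'E'
from h import *
st();im=shot('side','s22'); im2=shot('top','t22')
cv2.imwrite('pics/s22b.png',cv2.resize(im[110:230,90:240,::-1],None,fx=5,fy=5,interpolation=cv2.INTER_CUBIC))
E
```

```text
time: 36.15
tool_pos: [0.3935, 0.2845, 0.1458]
tool_rot: [-3.134, -0.01, -0.876]
contact_force: [-1.2, -8.8, 4.3]
opening: 0.0136
time: 36.35
tool_pos: [0.3935, 0.2844, 0.1458]
tool_rot: [-3.134, -0.01, -0.884]
contact_force: [-0.2, -1.9, 0.7]
opening: 0.0134
t 36.35 pos [0.3935 0.2844 0.1458] rpy [-179.58   -0.6   -50.64] F [-0.2 -1.9  0.7] T [-0.29  0.47  0.06] op 0.0134 q [ 0.47  0.37  1.77 -0.01  0.99  2.93]
```

View pics/s22b.png

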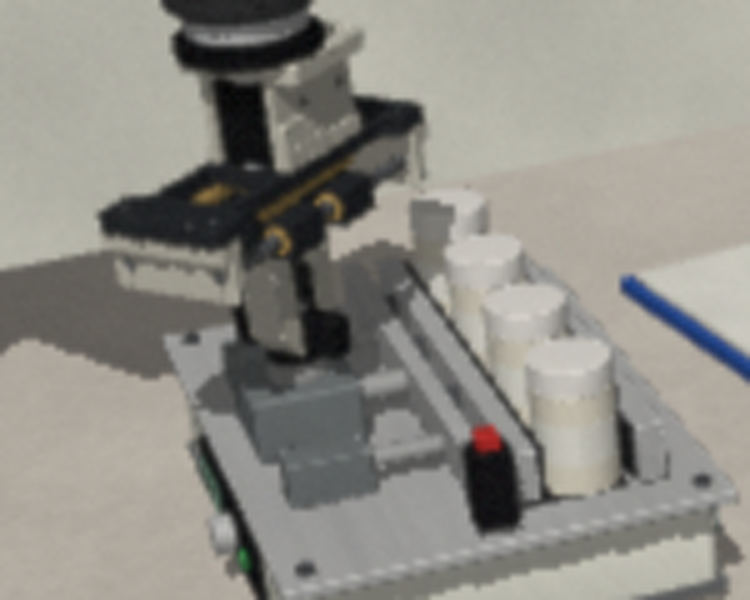

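Run:
```python
from h import *
for f in('s20','s21','s22'):
    t=cv2.imread(f'pics/{f}.png').astype(int); m=((t[:,:,2]-t[:,:,1]>50)&(t[:,:,2]-t[:,:,0]>50)); m[:190]=0;m[208:]=0; m[:,:175]=0;m[:,200:]=0
    ys,xs=np.where(m); print(f,len(ys), (ys.min(),ys.max(),xs.min(),xs.max()) if len(ys) else '')
# expected projections of tab
yaw=np.radians(-3.5);S=np.array([.463,.279]);ex=np.array([np.cos(yaw),np.sin(yaw)]);ey=np.array([-ex[1],ex[0]])
t=cv2.imread('pics/t22.png').astype(int); m=((t[:,:,2]-t[:,:,1]>50)&(t[:,:,2]-t[:,:,0]>50)); m[:,:150]=0;m[:,230:]=0;ys,xs=np.where(m&(np.arange(420)[:,None]>250))
print('top red',len(ys),xs.mean(),ys.mean(), [ (px('top',xs.mean(),ys.mean(),.127+h)[:2]-S)@np.stack([ex,ey],1) for h in (0,.01)])
look('side','tab_top');look('top','tab_top')
for h in(0,.006,.009,.012):
    pts=[proj('side',[*(S+ex*(-.007+a)+ey*(-.151+b)),.127+h]) for a in(-.006,.006) for b in(-.006,.006)]
    pts=np.array(pts); print(h,pts.min(0).round(1),pts.max(0).round(1))
```

```text
s20 0 
s21 12 (np.int64(198), np.int64(200), np.int64(184), np.int64(188))
s22 26 (np.int64(195), np.int64(200), np.int64(184), np.int64(189))
top red 45 203.88888888888889 279.1333333333333 [array([-0.00720045, -0.14858844]), array([-0.00652608, -0.1500848 ])]
side tab_top 0.52 [0.7604 0.1159 0.0185]
0 [184.8 197.7] [190.8 200.6]
0.006 [184.5 195.5] [190.5 198.5]
0.009 [184.4 194.5] [190.4 197.4]
0.012 [184.3 193.4] [190.3 196.4]
```

Run:
```python
from h import *
for f in('s21','s22'):
    t=cv2.imread(f'pics/{f}.png').astype(int); d=(t[:,:,2]-t[:,:,1])[192:204,184:190]; print(d.T)
```

```text
[[  1   0   0   0   1   5  41  98  58  13   3   0]
 [ -1   1   0   0   0   8  63 108  66  13   2   0]
 [  1  -1   1   1   1  11  74 110  66  13   0  -2]
 [ -1   0   0   0   1  30 109 110  51   9   3   1]
 [ -1   0   1  -1   0   7  45  60  20   4   3   2]
 [  1   0   1   0   2   1   3  11   3   5   2  -3]]
[[  1   0   2  16  56  43  35  22   4   4   3   0]
 [  0   1  10  58 109 112  97  80  33   4   0   3]
 [  0   0  12  68 118 131 116 107  56   9   3   4]
 [  1   0  13  85 122 128 118 108  46   6  -1   3]
 [ -2   1  14  89 113 127 117 107  34  -1  -1   1]
 [ -1   0   1  18  58 103 110 100  30   1   1   3]]
```

```bash
python3 -m creep '[[[0,0,0,-0.4,0.4,3,-1],[0,0,0,-0.4,0.4,6.5,-1],[0,0,0,-0.4,0.4,6.5,-1],[0,0,0,-0.4,0.4,6.5,-1]]]'; python3 -m creep '[[[0,0,0,0,0,0,0.1],[0,0,0,0,0,0,0.1],[0,0,0,0,0,0,0.1],[0,0,0,0,0,0,0.1],[0,0,-4,0,0,0,0.1],[0,0,-8,0,0,0,0.1],[0,0,-10,0,0,0,0.1]]]' 20
python3 - <<'E'
from h import *
st();im=shot('side','s23')
cv2.imwrite('pics/s23b.png',cv2.resize(im[110:230,90:240,::-1],None,fx=5,fy=5,interpolation=cv2.INTER_CUBIC))
t=im.astype(int); print((t[:,:,0]-t[:,:,1])[192:204,184:190].T)
E
```

```text
time: 36.95
tool_pos: [0.3933, 0.2844, 0.1458]
tool_rot: [-3.14, -0.017, -0.996]
contact_force: [-1.1, -2.2, 2.1]
opening: 0.0139
time: 37.65
tool_pos: [0.3932, 0.2864, 0.2491]
tool_rot: [-3.135, -0.017, -0.996]
contact_force: [0.2, 0.6, -0.2]
opening: 0.051
t 37.65 pos [0.3932 0.2864 0.2491] rpy [-179.64   -0.99  -57.04] F [ 0.2  0.6 -0.2] T [ 0.02  0.17 -0.02] op 0.051 q [ 0.48  0.26  1.62 -0.02  1.26  3.05]
[[  0  -1   5  25  33  36  24  12   3   2   1  -2]
 [  0   2  12  64 101  94  79  60  24   3  -1   3]
 [ -1  -1  22  95 119 121 114 104  57   9  -1   1]
 [  0   1  21 103 114 114 116 108  46   5   0   2]
 [ -1   3  33  97 118 114 116 105  36   3   3   0]
 [ -1   1  11  58 118 110 108 100  30   0   2   4]]
```

View pics/s23b.png

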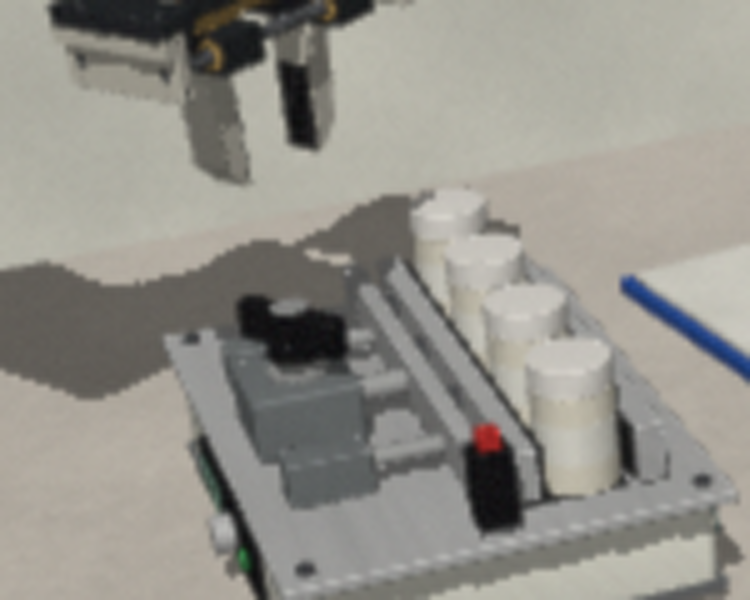

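View pics/s23.png

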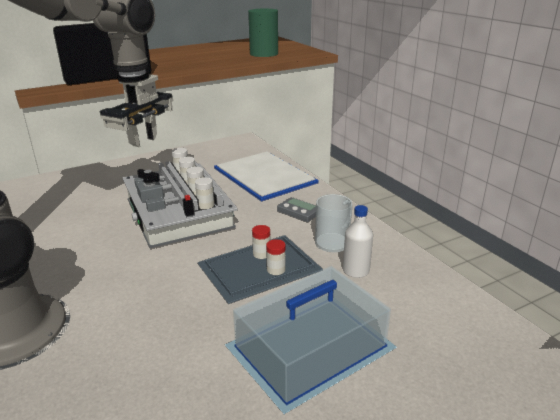

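Tab stays up about 9 mm (crop (487,438)) after release; the four pots are in line between the bars, the hood still on the mat. Now find the hood handle.

Run:
```python
from h import *
im=shot('top','t24')
r,g,b=[im[:,:,i].astype(int) for i in range(3)]
m=((b-r>60)&(b-g>40)).astype(np.uint8); m[:180]=0;m[:,:230]=0
n,l,s,c=cv2.connectedComponentsWithStats(m)
for i in range(1,n):
    if s[i,4]>20:
        ys,xs=np.where(l==i); rr=cv2.minAreaRect(np.stack([xs,ys],1).astype(np.float32)); print(s[i],rr)
        bx=np.array([px('top',*q,0.138)[:2] for q in cv2.boxPoints(rr)]); print(px('top',*rr[0],0.138),bx.round(4).tolist(),[np.degrees(np.arctan2(*(bx[k]-bx[k-1])[::-1])).round(1) for k in range(4)])
# tray outline
t=robot.masks_of('top','tray'); print([x['score'] for x in t])
if t:
    ys,xs=np.where(t[0]['mask']); rr=cv2.minAreaRect(np.stack([xs,ys],1).astype(np.float32)); b=np.array([px('top',*q,.006)[:2] for q in cv2.boxPoints(rr)])
    print('tray',b.mean(0).round(4),[np.linalg.norm(b[i]-b[i-1]).round(3) for i in range(4)],[np.degrees(np.arctan2(*(b[i]-b[i-1])[::-1])).round(1) for i in range(4)])
go(.5134,-.3465,.25,96.4)
cv2.imwrite('pics/t24b.png',cv2.resize(im[165:320,50:470,::-1],None,fx=1.9,fy=1.9,interpolation=cv2.INTER_CUBIC))
```

```text
[422 220  13  50 288] ((427.86285400390625, 244.66722106933594), (49.93354415893555, 5.936154842376709), 81.63410949707031)
[ 0.51398154 -0.34638037  0.138     ] [[0.5659, -0.3341], [0.5676, -0.3468], [0.4625, -0.3586], [0.4608, -0.346]] [np.float64(6.4), np.float64(-82.3), np.float64(-173.6), np.float64(97.5)]
[0.98]
tray [ 0.5474 -0.0586] [np.float64(0.253), np.float64(0.184), np.float64(0.253), np.float64(0.181)] [np.float64(1.7), np.float64(-88.4), np.float64(-179.0), np.float64(91.4)]
shift [59.64 24.29  0.6 ] turn [ -1.16  -0.35 116.55] turn [  0.31  -1.02 -63.44]
```

View pics/t24b.png

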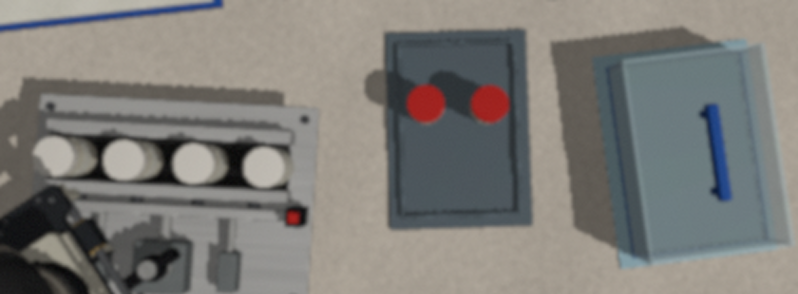

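```bash
python3 -m creep '[[[5,2,0,0,0,-5,0.2],[11,4,0,0,0,-11,0.2],[17,7,0,0,-0.5,-18,0.2],[23,9.5,0,0,-1,-25,0.2],[29,12,0.3,0,-1,-32,0.2],[35,14.5,0.6,0,-1,-39,0.2],[41,17,0.6,0.3,-1,-46,0.2],[47,19,0.6,0.3,-1,-53,0.2]]]'
python3 - <<'E'
from h import *
st();go(.514,-.3464,.25,96.4)
E
```

```text
time: 38.6
tool_pos: [0.4605, -0.0746, 0.2464]
tool_rot: [-3.139, 0.002, -0.075]
contact_force: [0.3, 0.3, 0.6]
opening: 0.0551
t 38.6 pos [ 0.4605 -0.0746  0.2464] rpy [-1.7988e+02  9.0000e-02 -4.2800e+00] F [0.3 0.3 0.6] T [-0.03  0.1   0.04] op 0.0551 q [-0.33  0.23  1.66  0.    1.25  1.32]
shift [ 7.36 26.71 -0.43] turn [1.1000e-01 1.9000e-01 1.6932e+02] turn [ -0.13   0.08 -10.68]
```

```bash
python3 -m creep '[[[1.2,5,0,0,0,-2,0.2],[2.6,10,0,0,0,-4,0.2],[4,15,0,0,0,-6,0.2],[5.5,20,0,0,0,-8,0.2],[7,25,0,0,0,-10,0.2],[7.4,26.7,-0.3,0,0,-10.7,0.2],[7.4,26.7,-0.3,0,0,-10.7,0.2],[7.4,26.7,-0.3,0,0,-10.7,0.2]]]'
python3 - <<'E'
from h import *
st();go(.514,-.3464,.16,96.4)
E
```

```text
time: 39.4
tool_pos: [0.5137, -0.3462, 0.2465]
tool_rot: [-3.136, 0.003, 0.111]
contact_force: [-0.8, 1.3, 0.9]
opening: 0.055
t 39.4 pos [ 0.5137 -0.3462  0.2465] rpy [-179.69    0.19    6.35] F [-0.8  1.3  0.9] T [-0.08  0.15  0.02] op 0.055 q [-0.72  0.52  1.23  0.    1.4   0.74]
shift [0.06 0.07 8.65] turn [  0.31   0.49 179.95] turn [-0.31  0.19 -0.05]
```

```bash
python3 -m creep '[[[0,0.1,4,-0.3,0.2,0,0.2],[0,0.1,8,-0.3,0.2,0,0.2],[0,0.1,11,-0.3,0.2,0,0.2],[0,0.1,11.7,-0.3,0.2,0,0.2],[0,0.1,11.7,-0.3,0.2,0,-1],[0,0.1,11.7,-0.3,0.2,0,-1],[0,0.1,11.7,-0.3,0.2,0,-1],[0,0.1,11.7,-0.3,0.2,0,-1]]]' 25; python3 -m creep '[[[0,0,0,0,0,0,-1],[0,0,0,0,0,0,-1],[0,0,-0.5,0,0,0,-1],[0,0,-1.5,0,0,0,-1],[0,0,-3,0,0,0,-1],[0,0,-6,0,0,0,-1],[0,0,-9,0,0,0,-1],[0,0,-12,0,0,0,-1]]]'
python3 - <<'E'
from h import *
st();shot('side','s25')
go(.5476,-.0590,.25,91.2)
E
```

```text
time: 40.2
tool_pos: [0.5139, -0.347, 0.1311]
tool_rot: [3.14, -0.002, 0.111]
contact_force: [-1.0, -0.2, -0.0]
opening: 0.0277
time: 41.0
tool_pos: [0.5134, -0.3466, 0.2526]
tool_rot: [3.14, -0.002, 0.111]
contact_force: [-1.0, -0.6, -3.3]
opening: 0.014
t 41.0 pos [ 0.5134 -0.3466  0.2526] rpy [ 1.7991e+02 -1.0000e-01  6.3500e+00] F [-1.  -0.6 -3.3] T [-0.12  0.12 -0.04] op 0.014 q [-0.72  0.51  1.22  0.    1.4   0.74]
shift [  6.44 -28.36   0.68] turn [   0.73    0.71 -174.84] turn [ 0.47 -0.48  5.15]
```

View pics/s25.png

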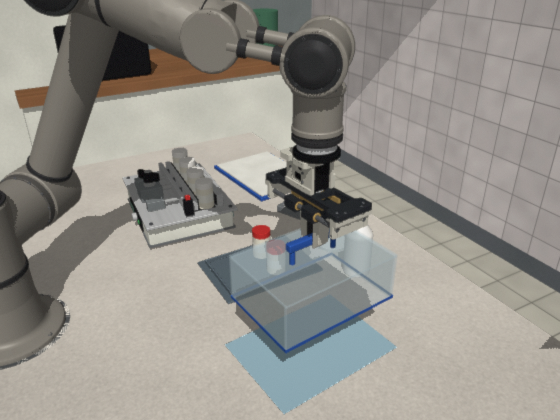

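```bash
python3 -m creep '[[[0.6,-3,0,0,0,0.5,-1],[1.5,-7,0.2,0,0,1.3,-1],[2.4,-11,0.4,0.2,-0.2,2,-1],[3.4,-15.5,0.6,0.4,-0.4,3,-1],[4.4,-20,0.6,0.4,-0.4,3.8,-1],[5.4,-24.5,0.6,0.4,-0.4,4.5,-1],[6.4,-28.4,0.6,0.4,-0.4,5.1,-1],[6.4,-28.4,0.6,0.4,-0.4,5.1,-1]]]';python3 -m creep '[[[0,0,0,0,0,0,-1],[0,0,0,0,0,0,-1]]]'
python3 - <<'E'
from h import *
st();go(.5476,-.059,.17,91.2)
E
```

```text
time: 41.85
tool_pos: [0.5472, -0.0537, 0.2509]
tool_rot: [-3.141, -0.001, 0.027]
contact_force: [0.1, 0.9, -3.1]
opening: 0.0137
time: 42.05
tool_pos: [0.5471, -0.0541, 0.2508]
tool_rot: [-3.141, -0.001, 0.027]
contact_force: [-0.1, -1.0, -4.4]
opening: 0.0135
t 42.05 pos [ 0.5471 -0.0541  0.2508] rpy [-1.7995e+02 -7.0000e-02  1.5500e+00] F [-0.1 -1.  -4.4] T [-0.07  0.16 -0.05] op 0.0135 q [-0.24  0.38  1.44  0.    1.32  1.3 ]
shift [0.03 0.5  8.08] turn [ 1.1000e-01 -8.0000e-02 -1.7965e+02] turn [-0.05 -0.07  0.35]
```

```bash
python3 -m creep '[[[0,0.5,0,0,0,0.3,-1],[0,0.5,3,0,0,0.3,-1],[0,0.5,6,0,0,0.3,-1],[0,0.5,8,0,0,0.3,-1],[0,0.5,9,0,0,0.3,-1],[0,0.5,9,0,0,0.3,-1]]]'
python3 - <<'E'
from h import *
st();go(.5476,-.059,.133,91.2);im=shot('side','s26')
cv2.imwrite('pics/s26b.png',cv2.resize(im[190:310,180:340,::-1],None,fx=4.8,fy=4.8,interpolation=cv2.INTER_CUBIC))
E
```

```text
time: 42.65
tool_pos: [0.5466, -0.06, 0.1597]
tool_rot: [-3.14, 0.001, 0.02]
contact_force: [0.7, -0.4, -3.2]
opening: 0.0136
t 42.65 pos [ 0.5466 -0.06    0.1597] rpy [-1.7992e+02  8.0000e-02  1.1500e+00] F [ 0.7 -0.4 -3.2] T [-0.09  0.16  0.02] op 0.0136 q [-0.25  0.46  1.57  0.    1.11  1.3 ]
shift [ 0.1  -0.09  2.67] turn [1.2000e-01 1.3000e-01 1.7995e+02] turn [-0.08  0.08 -0.05]
```

View pics/s26b.png

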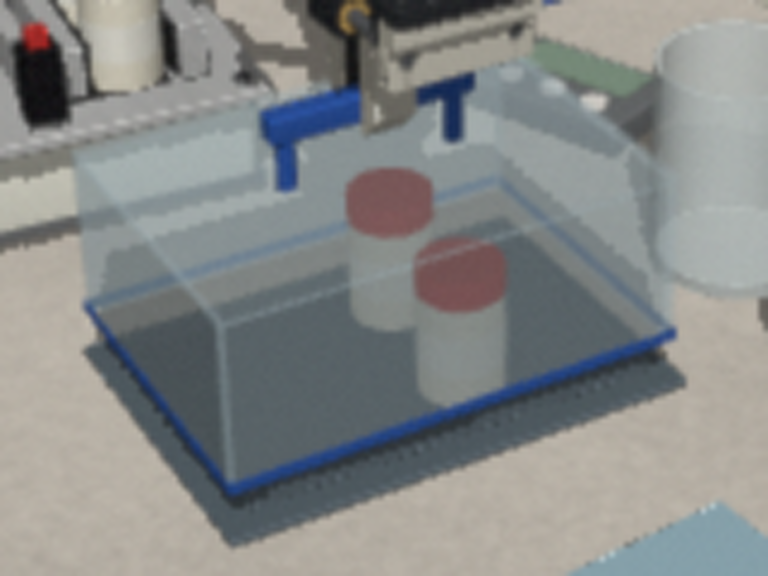

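The hood hangs centred over the tray, both reds inside it (crop (390,250), (460,320)). Lowering slowly.

```bash
python3 -m creep '[[[0.1,-0.1,0.6,0,0,0,-1],[0.1,-0.1,1.2,0,0,0,-1],[0.1,-0.1,1.8,0,0,0,-1],[0.1,-0.1,2.3,0,0,0,-1],[0.1,-0.1,2.5,0,0,0,-1],[0.1,-0.1,2.5,0,0,0,-1]]]'
python3 - <<'E'
from h import *
st();go(.5476,-.059,.1319,91.2);im=shot('side','s27')
cv2.imwrite('pics/s27b.png',cv2.resize(im[190:310,180:340,::-1],None,fx=4.8,fy=4.8,interpolation=cv2.INTER_CUBIC))
E
```

```text
time: 43.3
tool_pos: [0.5483, -0.0586, 0.1361]
tool_rot: [-3.141, -0.001, 0.021]
contact_force: [-1.1, 1.5, -1.0]
opening: 0.0136
t 43.3 pos [ 0.5483 -0.0586  0.1361] rpy [-1.7994e+02 -5.0000e-02  1.2000e+00] F [-1.1  1.5 -1. ] T [ 0.01  0.45 -0.01] op 0.0136 q [-0.25  0.49  1.6   0.    1.05  1.3 ]
shift [-0.07  0.04  0.42] turn [-8.0e-02  9.0e-02  1.8e+02] turn [-0.06 -0.05 -0.  ]
```

View pics/s27b.png

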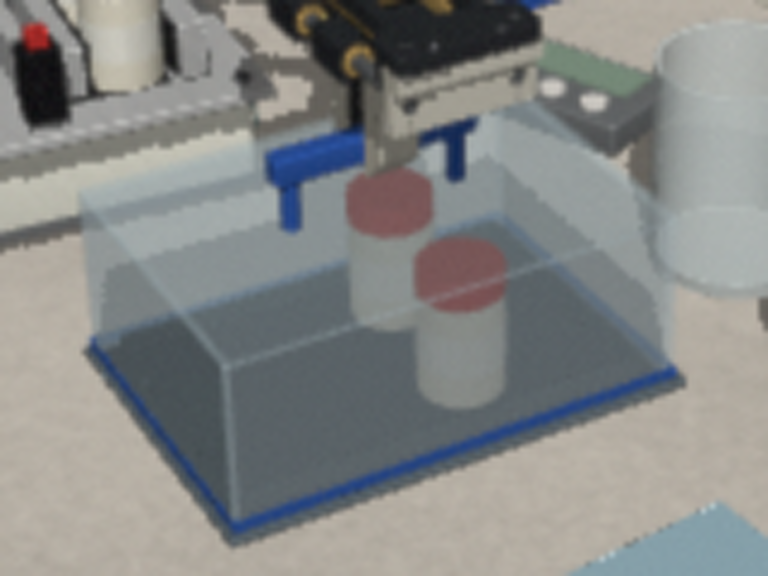

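The hood is down on the flange, its weight mostly off the gripper (Fz -1 N). I'll lower 1-2 mm more, release and retreat.

```bash
python3 -m creep '[[[0,0,0.1,0,0,0,-1],[0,0,0.2,0,0,0,-1],[0,0,0.2,0,0,0,-1]]]'; python3 -m creep '[[[0,0,0,0,0,0,0.2],[0,0,0,0,0,0,0.2],[0,0,0,0,0,0,0.2],[0,0,0,0,0,0,0.2],[0,0,-3,0,0,0,0.2],[0,0,-7,0,0,0,0.2],[0,0,-11,0,0,0,0.2],[0,0,-11,0,0,0,0.2]]]'
python3 - <<'E'
from h import *
st();go(.40,-.25,.25)
E
```

```text
time: 43.65
tool_pos: [0.5484, -0.0583, 0.1359]
tool_rot: [-3.141, -0.002, 0.021]
contact_force: [-5.4, 2.8, 11.5]
opening: 0.0135
time: 44.45
tool_pos: [0.5508, -0.0591, 0.2516]
tool_rot: [3.14, -0.013, 0.021]
contact_force: [1.0, 0.7, -0.4]
opening: 0.0555
t 44.45 pos [ 0.5508 -0.0591  0.2516] rpy [179.88  -0.73   1.2 ] F [ 1.   0.7 -0.4] T [-0.1   0.17 -0.04] op 0.0555 q [-0.25  0.38  1.44  0.    1.31  1.3 ]
shift [-15.48  18.77  -0.  ]
```

```bash
python3 -m creep '[[[-4,4,0,0,0,0,0.2],[-8,9,0,0,0,0,0.2],[-12,14,0,0,0,0,0.2],[-15.5,18.8,0,0,0,0,0.2],[-15.5,18.8,0,0,0,0,0.2],[-15.5,18.8,0,0,0,0,0.2],[-15.5,18.8,0,0,0,0,0.2]]]'
python3 - <<'E'
from h import *
st();im=shot('side','s28');im2=shot('top','t28')
print((im.astype(int)[:,:,0]-im.astype(int)[:,:,1])[192:204,184:190].T)
for l in('pot1','red1','hood'): look('top',l)
cv2.imwrite('pics/t28b.png',cv2.resize(im2[165:335,50:370,::-1],None,fx=2.5,fy=2.5,interpolation=cv2.INTER_CUBIC))
E
```

```text
time: 45.15
tool_pos: [0.3992, -0.2509, 0.2495]
tool_rot: [3.14, -0.012, 0.018]
contact_force: [-0.0, -0.2, 0.8]
opening: 0.0554
t 45.15 pos [ 0.3992 -0.2509  0.2495] rpy [179.93  -0.71   1.04] F [-0.  -0.2  0.8] T [-0.09  0.17  0.03] op 0.0554 q [-0.73  0.23  1.66  0.01  1.24  0.82]
[[-1  0  3 17 29 30 24 11  4  2  0  3]
 [ 0  1  7 37 61 66 64 50 22  4 -2  2]
 [-1  1 14 73 73 77 76 71 37  5  1  0]
 [ 0  1 12 61 69 79 78 72 33  6  0  5]
 [ 0  1 15 56 72 76 77 70 21  2  1  0]
 [ 0  1  3 29 62 70 72 66 21 -2  3  0]]
top pot1 0.8 [0.5167 0.3813 0.1523]
top pot1 0.79 [0.5111 0.3037 0.1538]
top pot1 0.68 [0.5068 0.2313 0.1513]
top pot1 0.64 [0.4996 0.1546 0.1455]
top hood 0.9 [ 0.5457 -0.0603  0.0969]
```

View pics/s28.png

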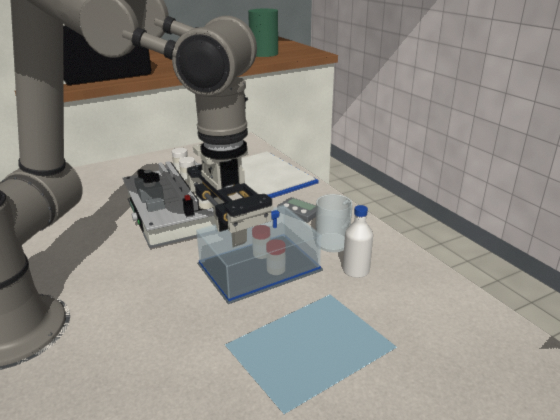

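View pics/t28b.png

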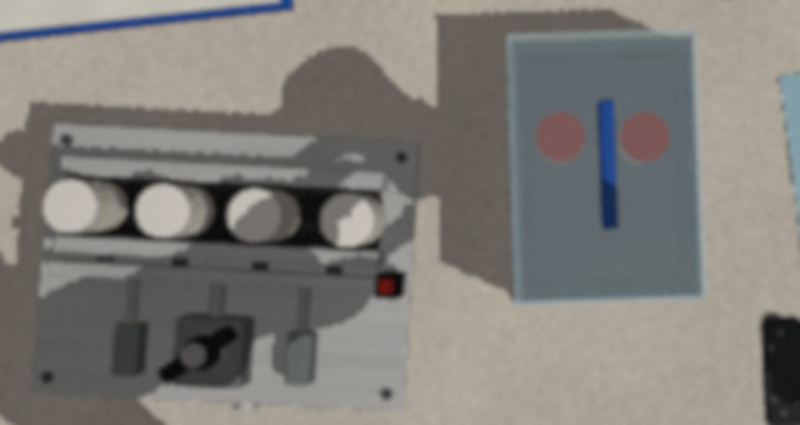

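Everything is in place: four white-capped pots are clamped in line with the tab up, the hood is seated over the two reds (rim corners about (200,266), (235,292), (320,265), as at the start), and the bench items are unmoved. Handing in.

Run:
```python
from h import *
print(robot.hand_in())
```

```text
the job is handed in; nothing more can be done
None
```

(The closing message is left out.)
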